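# Make up a threaded kit and a weld kit of pipe fittings

### The arm

A 6-joint arm with a two-finger parallel gripper is mounted at the origin on a cart in front of the work surface, level with it; the furniture and walls round the work are solid. World frame = base frame: x ahead of the robot, y to its left, z up, the work surface at z = 0. Lengths are in m, angles in degrees, forces in N, time in s.
With the tool pointing down it reaches from about 0.4 to 0.925 m from the base axis. Payload 3.4 kg.
Tool frame: the origin (TCP) lies on the centre line of the jaws, within the pads' length; the fingertips stand 19 mm ahead of it and the grasp point (between the pads) is the TCP (tcp_to_tips is the distance from the TCP to the fingertips, in m); z points along the fingers, y is the direction in which the jaws open and shut (so a half turn about z gives the same grasp; the last joint's range is limited). The gripper opens to 85 mm and grips with 20 to 120 N. Pads are 22 mm wide; open, the fingers measure 114 mm over their backs; the gripper's body (76 mm by 85 mm) begins 54 mm behind the grasp point. The pads swing forward as they close: fully open they stand 13 mm farther back than shut.
Start: joints at [-80.415, 17.578, 86.31, -0, 76.112, -4.211], TCP at [0.137, -0.558, 0.213] pointing down, gripper open.
Joint ranges: [-179.03, 179.03], [-60, 130.46], [8.19, 133.38], [-81.62, 261.62], [5.75, 156.47], [-153.77, 153.77]. Speed limits (degrees/s): [147.25, 147.25, 180, 180, 180, 180].

### API

Orientations are given as [roll, pitch, yaw] about the fixed x, y, z axes, in that order (R = Rz(yaw) Ry(pitch) Rx(roll)).
In Python, from station import get_obs, read_camera, sign_off, tcp_to_tips gives the robot as it stands.
- The arm moves only by the tool carry_out, never from a script. Its argument "plan" is text: rows parted by semicolons, each of 6 numbers parted by spaces: the shift along the tool's x, y, z in m, then the turn, a rotation vector about the tool's x, y, z in rad. A call has 1 to 5 rows; each row shifts and turns the commanded pose from where the row before left it, along the tool's axes as they then stand; what a row does not reach is not made up. A row lasts 1/12 s, in which the tool goes at most 41.7 mm and 7.16 degrees, less where a joint would pass 70% of its speed; a pose out of reach is approached as far as the arm can. A call with a gripper value outside its range is refused whole. "fingers" is the opening, from -1 (shut) to 1 (fully open), set as the call begins (left out, the last holds). The fingers move at their own pace and stop on an object; "force" is the grip in N (left out, the last holds). Time passes only in rows, so rows that do not move let the fingers close. It gives the time, the measured TCP pose, the force and the opening at its end, in the units of the state.
- get_obs(): the state, without advancing time (a new reading comes with each control period).
- read_camera(name): name is "scene" or "side" or "wrist"; returns a dict with "pixels" (420x560x3 uint8, red, green, blue), "fx", "fy", "cx", "cy" (pixels), "world_to_cam" (4x4, takes a point from world to camera coordinates). Camera axes: x right, y down, z forward; pixel columns grow to the right and rows downward; lengths in m; the calibration is good to about 2 mm. A picture is of the moment at which its call begins. There is no depth.
- sign_off(): hands the job in, once; it reports no verdict.
The state is a dict: "t": time; "joint_positions": joint angles; "dq": joint speeds; "joint_efforts": joint torques, N m; "position": TCP position; "ee_rot": TCP orientation; "wrist_force": force on the tool from outside, world axes, zero at the start; "ft_torque": the same for the moment, N m; "finger_gap": opening from 0.0 (shut) to 1.0 (fully open).
Only numpy, scipy, OpenCV 4.12 (cv2) and the standard library are available. Lean on these libraries where they do the work, as an engineer would, in place of code of your own. Each camera call takes 0.05 s, during which the arm holds its last target. There are 200 camera calls.

### The job

Make up the two job kits from the fittings lying on the bench: the threaded kit, in the blue tray, gets the brass tee, the brass union and the grey nipple; the weld kit, in the orange tray, gets the grey elbow and the grey reducer. Lay each part in the cut-out of its own shape so that it lies flat on the coloured floor, the union and the reducer standing upright as they stand now. The lock nut and the roll of thread tape belong to neither kit: leave them where they are.

Things in the scene. Friction and masses are not known exactly. Their poses are not given: they have to be found in the camera images.
- blue_tray: Blue kit tray, fixed, 120 (x) x 240 (y) mm, rim 17 mm high. Dark foam, top 15 mm above the bench, with cut-outs 6 mm deep, 8 mm larger all round than their parts, on the line x = 0. Origin: centre of the underside, z up. T-shaped cut-out for the tee at y = +71 mm (tee's axes parallel to the tray's, branch to -y), hexagonal for the union at y = -10, oblong along x for the nipple at y = -83.
- orange_tray: Orange kit tray, fixed, 120 (x) x 240 (y) mm, rim 17 mm high. Dark foam, top 15 mm above the bench, with cut-outs 6 mm deep, 8 mm larger all round than their parts, on the line x = 0. Origin: centre of the underside, z up. Bent cut-out for the elbow at y = +43 mm (elbow's axes parallel to the tray's), round for the reducer at y = -62.
- tee: Brass pipe tee lying flat, 64 x 53 x 34 mm. Origin under the centre of this outline, z up. The straight run lies along x, from x = -32 to +32 mm (flat end faces), between y = -8 and +26 mm; the branch, 34 mm wide, points to -y and ends at y = -26 mm. About 0.21 kg. Can be gripped over the two end faces of the run (64 mm, at y = +9 mm) or across the branch.
- union: Brass hexagon union standing upright, 48 mm high. Origin at the centre of its underside, z up. Hexagon between 22 and 38 mm of height, 41 mm across flats (the flats face +x and -x), 47 mm over corners (along y); any yaw in the tray. About 0.19 kg.
- nipple: Grey steel threaded nipple lying on its side: round pipe piece, 27 mm diameter, 70 mm long along its y. Origin under its middle (as it lies at the start). About 0.12 kg.
- nipple_mid (a point): The centre of the nipple, on its axis, 13.5 mm above the surface it lies on; y along the pipe.
- elbow: Grey steel 90 degree weld elbow lying flat, pipe 42 mm in diameter, outline 59 x 83 mm, 42 mm high. Origin under the centre of this outline, z up. One leg runs along y, with parallel sides at x = -15 and x = +28 mm for y = +8 to +32 mm, its mouth facing roughly +y; the bend lies to -y of it, the other mouth facing roughly -x. Good grip: across x at (x, y) = (+6, +18) mm. About 0.28 kg.
- reducer: Grey steel weld reducer standing on its wide end: round, 48 mm diameter up to 18 mm above the foot, then tapering to 34 mm at the top, 60 mm high. Origin at the centre of its underside, z up. About 0.2 kg.
- nut: Grey hexagon lock nut lying flat, 41 mm across flats, 18 mm high; stays in the stock. Origin at the centre of its underside.
- tape_roll: Small roll of white thread tape with blue flanges lying flat, 58 mm diameter, 14 mm high; stays in the stock. Origin at the centre of its underside.
Mind the look-alikes: they are no part of the job. What is shaped like the reducer but purple or red is not meant. What is shaped like the nipple but red is not meant.

How it is judged:
By the outcome, as a careful person would: the job done as asked, in the order asked, and still so for the second after the job is handed in, with the robot touching nothing.
It also fails if it takes over 115 s, if anything falls off the work surface, if the arm or the gripper's body presses on something with over 40 N, if the wrist force passes 120 N, or if a joint passes its speed limit or range.

## Working session

There is one attempt and no reset: what is moved stays moved. The work goes in short steps, Python scripts to look and compute and a tool call to move; the robot and the scene stay as the last step left them, time stands still between calls to the robot, and variables do not carry over. Pictures are saved under pics/ and viewed, about 12 in all and at most 16, crops included, and the job is handed in when it is done.

Besides the shell and the picture viewer there is one more tool, called after "Call:" as name(argument=value, ...) on one line, values as JSON. carry_out: Moves the arm, as the interface text tells. Its arguments: {"type":"object","properties":{"plan":{"type":"string"},"fingers":{"type":"number"},"force":{"type":"number"}},"required":["plan"]}

```bash
mkdir -p pics; ls
cat > h.py <<'E'
import numpy as np, cv2
from station import get_obs, read_camera
def cam(n):
    c=read_camera(n); c['pixels']=np.asarray(c['pixels']); return c
def save(c,f,s=1):
    im=cv2.cvtColor(c['pixels'],cv2.COLOR_RGB2BGR)
    cv2.imwrite('pics/'+f,cv2.resize(im,None,fx=s,fy=s,interpolation=cv2.INTER_CUBIC) if s!=1 else im)
def ray(c,u,v,z):
    M=np.array(c['world_to_cam']);R=M[:3,:3];t=M[:3,3]
    o=-R.T@t; d=R.T@np.array([(u-c['cx'])/c['fx'],(v-c['cy'])/c['fy'],1])
    return o+d*(z-o[2])/d[2]
def proj(c,p):
    q=np.array(c['world_to_cam'])@np.r_[p,1]
    return c['fx']*q[0]/q[2]+c['cx'],c['fy']*q[1]/q[2]+c['cy']
E
python3 - <<'E'
from h import *
for n in ['scene','side','wrist']:
    c=cam(n); save(c,n+'0.png',1.4 if n!='wrist' else 1); M=np.array(c['world_to_cam']); print(n,c['fx'],c['cx'],c['cy'],-M[:3,:3].T@M[:3,3],M[2,:3])
print(get_obs())
E
```

```text
pics
scene 409.58653798581565 287.3091919407007 209.61027121251502 [-0.39837382  0.43078671  0.48399169] [ 0.82074101 -0.39366667 -0.41401781]
side 539.7008298229229 278.09391729891837 206.26809491623095 [ 0.26366968 -1.33615243  0.86935949] [ 0.1270728   0.83758047 -0.5313299 ]
wrist 343.61698403444757 281.63729700991234 210.2180473156271 [ 0.21767903 -0.53861501  0.37311554] [-0.31311665 -0.07626065 -0.94664792]
{'t': 0.15, 'joint_positions': array([-8.04151595e+01,  1.76133045e+01,  8.63636494e+01, -1.72655793e-03,
        7.61112252e+01, -4.21263545e+00]), 'dq': array([-0.01574621, -0.19714191, -0.22564189, -0.06322811, -0.0346076 ,
       -0.10435261]), 'joint_efforts': array([-2.56662142e-04, -4.57976711e+01, -2.52219987e+01, -1.27064413e-04,
        8.51262856e-03,  1.01495542e-05]), 'position': array([ 0.13699469, -0.55789351,  0.21220385]), 'ee_rot': array([-1.79911936e+02, -4.80655829e-03,  1.37978880e+01]), 'wrist_force': array([ 0.02910192, -0.52882862,  0.52233774]), 'ft_torque': array([ 0.02767153, -0.00764094, -0.01103597]), 'finger_gap': 1.0013343387023341}
```

View pics/scene0.png

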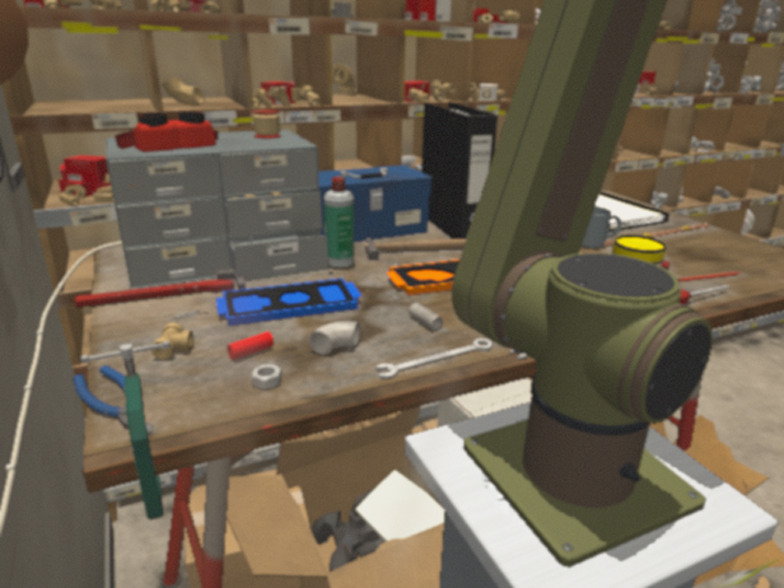

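View pics/side0.png

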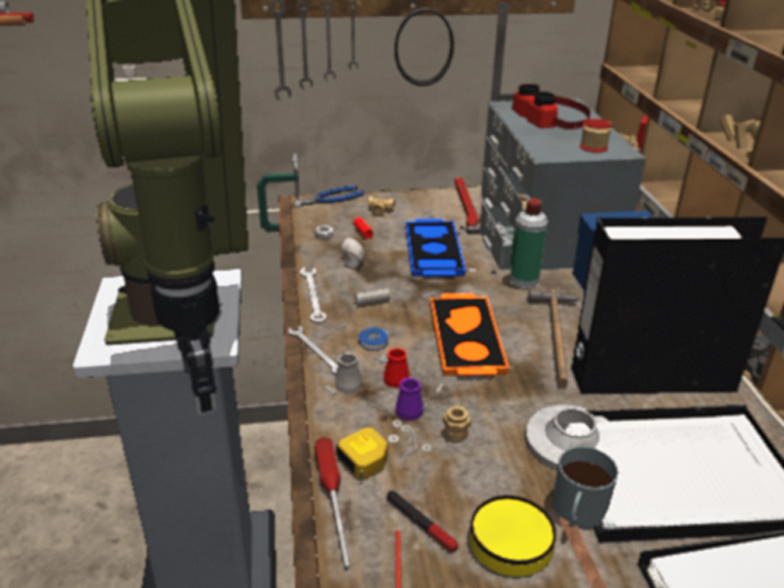

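The side view shows, at 1.4x: tee (380,205), nut (323,231), elbow (353,252), nipple (373,297), tape (374,338), reducer (347,370), union (457,422), blue tray (435,247) and orange tray (468,333). In the scene view there is a clamp near the tee. Next, rough positions and tray poses from the colour masks.

Run:
```python
from h import *
c=cam('side');s=cam('scene')
for n,u,v,z in [('tee',380,205,.017),('nut',323,231,.01),('elbow',353,253,.02),('nipple',373,297,.0135),('tape',374,338,.01),('reducer',347,387,0.005),('union',457,436,0.005),('redc',397,382,.005),('purple',409,415,.005),('yellow',362,452,.02),('clamp top',296,160,.1),('clampbase',290,205,.0)]:
    print(n,ray(c,u/1.4,v/1.4,z).round(3))
for n,u,v,z in [('tee',172,340,.017),('elbow',335,337,.02),('nipple',426,317,.0135)]: print('scene',n,ray(s,u/1.4,v/1.4,z).round(3))
# trays: rim outline at z=.017 by hue
for cc,nm in((c,'side'),(s,'scene')):
  hsv=cv2.cvtColor(cc['pixels'],cv2.COLOR_RGB2HSV)
  for n,lo,hi in [('blue',105,125),('orange',8,16)]:
    m=cv2.inRange(hsv,(lo,170,120),(hi,255,255)); m=cv2.morphologyEx(m,cv2.MORPH_CLOSE,np.ones((9,9)))
    cs,_=cv2.findContours(m,0,1); k=max(cs,key=cv2.contourArea)
    P=np.array([ray(cc,*q[0],.017)[:2] for q in k],np.float32)
    r=cv2.minAreaRect(P); print(nm,n,np.round(r[0],3),np.round(r[1],3),r[2])
```

```text
tee [0.501 0.413 0.017]
nut [0.347 0.3   0.01 ]
elbow [0.406 0.165 0.02 ]
nipple [ 0.43  -0.015  0.013]
tape [ 0.414 -0.156  0.01 ]
reducer [ 0.349 -0.29   0.005]
union [ 0.516 -0.438  0.005]
redc [ 0.439 -0.288  0.005]
purple [ 0.446 -0.378  0.005]
yellow [ 0.356 -0.47   0.02 ]
clamp top [0.295 0.535 0.1  ]
clampbase [0.272 0.475 0.   ]
scene tee [0.504 0.415 0.017]
scene elbow [0.405 0.168 0.02 ]
scene nipple [ 0.424 -0.013  0.014]
side blue [0.596 0.184] [0.265 0.117] 84.36338806152344
side orange [ 0.595 -0.161] [0.277 0.124] 85.5609359741211
scene blue [0.581 0.196] [0.262 0.103] 84.33817291259766
scene orange [ 0.586 -0.09 ] [0.14 0.15] 79.61687469482422
```

View pics/wrist0.png

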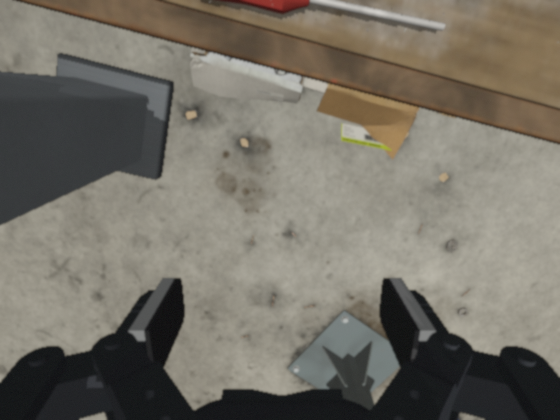

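Call:
carry_out(plan="0 0 -0.03 0 0 0.12; 0 0 -0.03 0 0 0.121; 0 0 -0.03 0 0 0; 0.025 -0.025 0 0 0 0; 0.025 -0.025 0 0 0 0", fingers=1, force=60)

```text
t: 0.67
position: [0.1871, -0.5105, 0.3052]
ee_rot: [179.7, -0.1, -0.2]
wrist_force: [0.2, 0.0, 0.1]
finger_gap: 0.999
```

Call:
carry_out(plan="0.025 -0.025 0 0 0 0; 0.025 -0.025 0 0 0 0; 0.025 -0.025 0 0 0 0; 0.025 -0.025 0 0 0 0; 0.025 -0.025 0 0 0 0")

```text
t: 1.08
position: [0.3129, -0.382, 0.3029]
ee_rot: [180.0, -0.0, -0.0]
wrist_force: [1.6, 0.5, 0.4]
finger_gap: 0.999
```

Call:
carry_out(plan="0.025 -0.025 0 0 0 0; 0.025 -0.025 0 0 0 0; 0.025 -0.025 0 0 0 0; 0.025 -0.025 0 0 0 0; 0 0 0 0 0 0")

```text
t: 1.5
position: [0.416, -0.279, 0.3029]
ee_rot: [-179.8, -0.2, 0.3]
wrist_force: [-0.1, -1.3, 0.2]
finger_gap: 1.0
```

Run:
```python
from h import *
import pickle
c=cam('wrist'); save(c,'w1.png',1.4); pickle.dump(c,open('w1.pkl','wb')); o=get_obs(); print(o['t'],o['position'],o['ee_rot'],o['joint_positions'])
```

```text
1.55 [ 0.41399378 -0.28102002  0.30281861] [-1.79954213e+02 -2.87984551e-02  2.90285606e-01] [-3.90487010e+01  8.11372406e+00  8.61414384e+01  5.38156718e-02
  8.57515913e+01  5.06570120e+01]
```

View pics/w1.png

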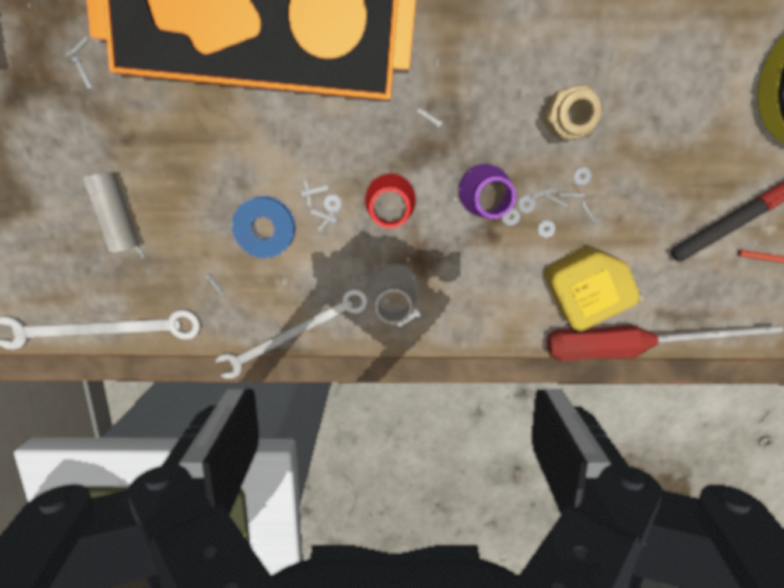

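The wrist view (1.4x) has the union's top at (580,107), the reducer's top at (395,306) with a spanner ring close by, the nipple at (112,212), the tape at (264,227) and the orange tray at the top. On to the left half.

Call:
carry_out(plan="0.008 -0.035 0 0 0 0; 0.008 -0.035 0 0 0 0; 0.008 -0.035 0 0 0 0; 0.008 -0.035 0 0 0 0; 0.008 -0.035 0 0 0 0")

```text
t: 1.97
position: [0.4517, -0.1081, 0.3029]
ee_rot: [180.0, 0.0, -0.1]
wrist_force: [0.8, 0.3, -1.0]
finger_gap: 0.999
```

Call:
carry_out(plan="0 -0.035 0 0 0 0; 0 -0.035 0 0 0 0; 0 -0.035 0 0 0 0; 0 -0.035 0 0 0 0; 0 -0.035 0 0 0 0")

```text
t: 2.38
position: [0.4518, 0.0669, 0.303]
ee_rot: [180.0, -0.0, -0.1]
wrist_force: [0.4, -0.2, -0.6]
finger_gap: 0.998
```

Call:
carry_out(plan="0 -0.04 0 0 0 0; 0 -0.04 0 0 0 0; 0 -0.04 0 0 0 0; 0 -0.03 0 0 0 0; 0 0 0 0 0 0")

```text
t: 2.8
position: [0.4525, 0.2207, 0.3027]
ee_rot: [-179.8, -0.0, 0.2]
wrist_force: [-0.4, -0.1, -0.5]
finger_gap: 0.995
```

Run:
```python
from h import *
import pickle
c=cam('wrist'); save(c,'w2.png',1.4); pickle.dump(c,open('w2.pkl','wb')); o=get_obs(); print(o['t'],o['position'],o['ee_rot'],o['joint_positions'])
```

```text
2.85 [0.45237584 0.21799068 0.30259657] [1.79991217e+02 1.37788313e-02 1.85949812e-01] [ 2.09104100e+01  8.28219381e+00  8.59660513e+01 -3.34777179e-03
  8.57677502e+01  1.10724707e+02]
```

View pics/w2.png

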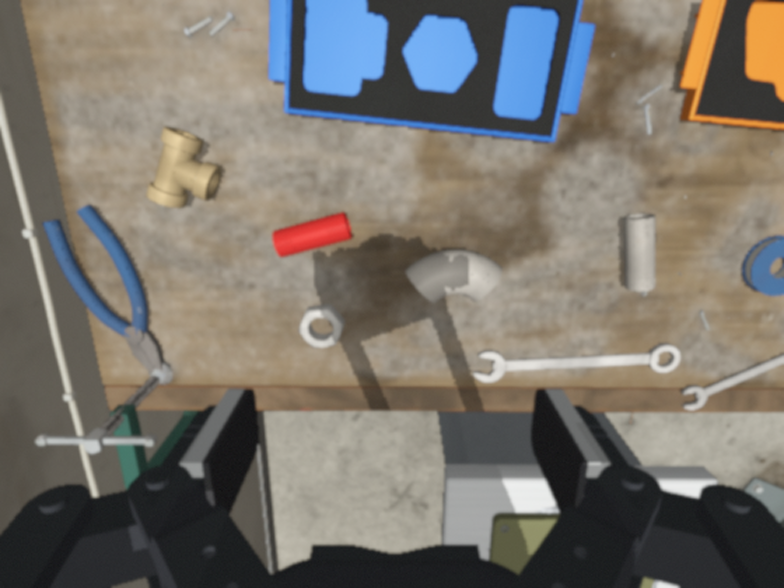

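The left half (1.4x) has the tee at (183,168), the red nipple at (312,235), the nut at (322,327), the elbow at (455,275), the grey nipple at (640,253), the blue tray's cut-outs at (345,48), (440,55) and (526,63), and pliers near the tee. Next I measure all the poses.

Run:
```python
from h import *
import pickle, station
print('tips',station.tcp_to_tips if not callable(station.tcp_to_tips) else station.tcp_to_tips())
w1=pickle.load(open('w1.pkl','rb'));w2=pickle.load(open('w2.pkl','rb'))
def blobs(c,lo,hi,z,amin,roi=None,op=0):
    hsv=cv2.cvtColor(c['pixels'],cv2.COLOR_RGB2HSV); m=cv2.inRange(hsv,lo,hi)
    if roi: k=np.zeros_like(m); x0,y0,x1,y1=[int(q/1.4) for q in roi]; k[y0:y1,x0:x1]=1; m*=k
    if op: m=cv2.morphologyEx(m,cv2.MORPH_OPEN,np.ones((op,op)))
    cs,_=cv2.findContours(m,0,1)
    for k in cs:
        if cv2.contourArea(k)<amin: continue
        P=np.array([ray(c,*q[0],z)[:2] for q in k],np.float32)
        r=cv2.minAreaRect(P); M=cv2.moments(P)
        print('  px',(cv2.boundingRect(k)[0]*1.4,cv2.boundingRect(k)[1]*1.4),'rect c',np.round(r[0],4),'size',np.round(r[1],3),'ang',round(r[2],1),'centroid',round(M['m10']/M['m00'],4),round(M['m01']/M['m00'],4))
print('blue cutouts');blobs(w2,(100,120,60),(125,255,255),.009,400)
print('orange w1');blobs(w1,(6,150,100),(18,255,255),.009,400,(0,0,480,110))
print('tee');blobs(w2,(15,70,90),(30,255,255),.017,300,(130,110,240,225))
print('union');blobs(w1,(15,70,60),(30,255,255),.035,200,(530,60,640,150))
for n,c,roi in(('tee',w2,(130,110,240,225)),('nip',w2,(600,195,680,310)),('nip1',w1,(75,160,150,265)),('red',w1,(350,240,430,335)),('elb',w2,(390,230,520,320)),('un',w1,(530,60,640,150))):
    x0,y0,x1,y1=[int(q/1.4) for q in roi]; im=c['pixels'][y0:y1,x0:x1]
    cv2.imwrite(f'pics/c_{n}.png',cv2.copyMakeBorder(cv2.resize(im[:,:,::-1],(260,260),interpolation=1),0,0,0,5,0)); print(n,x0,y0,x1,y1)
ims=[cv2.imread(f'pics/c_{n}.png') for n in('tee','nip','nip1','red','elb','un')]
cv2.imwrite('pics/mont.png',np.vstack([np.hstack(ims[:3]),np.hstack(ims[3:])]))
```

```text
tips 0.019
blue cutouts
  px (751.8, 237.99999999999997) rect c [ 0.4092 -0.1447] size [0.056 0.029] ang 14.8 centroid 0.4079 -0.1452
  px (44.8, 221.2) rect c [0.3962 0.5294] size [0.117 0.023] ang 24.0 centroid 0.3988 0.5324
  px (79.8, 207.2) rect c [0.4209 0.4917] size [0.097 0.017] ang 23.0 centroid 0.4224 0.4921
  px (401.79999999999995, 14.0) rect c [0.5976 0.1826] size [0.065 0.059] ang 84.4 centroid 0.5976 0.1826
  px (492.79999999999995, 4.199999999999999) rect c [0.5905 0.1094] size [0.045 0.089] ang 84.5 centroid 0.5904 0.1094
  px (302.4, 0.0) rect c [0.6018 0.2639] size [0.07  0.075] ang 84.7 centroid 0.6023 0.266
  px (268.79999999999995, 0.0) rect c [0.5828 0.1919] size [0.11  0.276] ang 0.3 centroid 0.5786 0.1843
orange w1
  px (147.0, 0.0) rect c [ 0.5812 -0.1187] size [0.04  0.092] ang 0.4 centroid 0.5854 -0.121
  px (86.8, 0.0) rect c [ 0.5637 -0.1508] size [0.075 0.26 ] ang 0.4 centroid 0.5552 -0.1351
tee
  px (147.0, 127.39999999999999) rect c [0.4977 0.4091] size [0.059 0.07 ] ang 66.8 centroid 0.4998 0.4131
union
  px (541.8, 85.39999999999999) rect c [ 0.5145 -0.426 ] size [0.04  0.049] ang 11.1 centroid 0.5149 -0.4264
tee 92 78 171 160
nip 428 139 485 221
nip1 53 114 107 189
red 250 171 307 239
elb 278 164 371 228
un 378 42 457 107
```

View pics/mont.png

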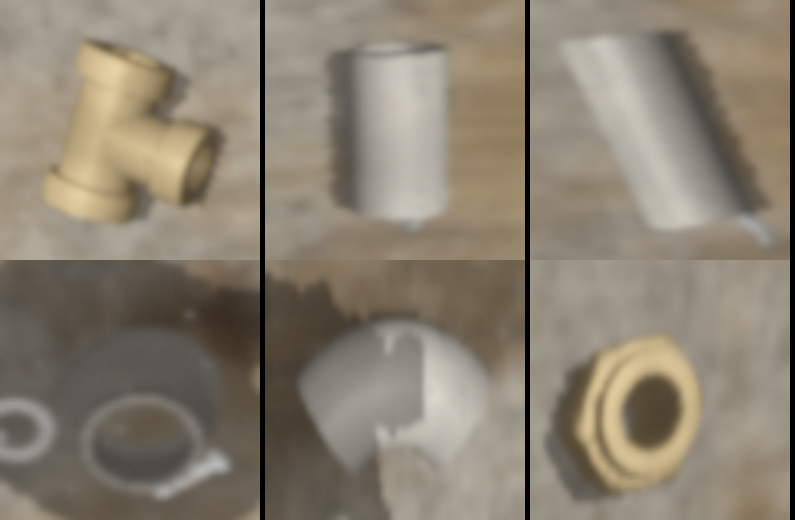

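Call:
carry_out(plan="0 0 0.01 0 0 -0.117; 0 0 0.01 0 0 -0.117; 0 0 0.01 0 0 -0.117; 0 0 0.01 0 0 -0.117; 0 0 0.01 0 0 -0.117")

```text
t: 3.27
position: [0.4525, 0.2142, 0.2524]
ee_rot: [179.9, 0.0, 33.7]
wrist_force: [-0.8, 0.3, 0.2]
finger_gap: 0.996
```

Call:
carry_out(plan="0 0 0.01 0 0 -0.117; 0 0 0.01 0 0 -0.117; 0 0 0.01 0 0 -0.117; 0 0 0.01 0 0 -0.117; 0 0 0.01 0 0 -0.117")

```text
t: 3.68
position: [0.4526, 0.2141, 0.2025]
ee_rot: [180.0, 0.1, 67.2]
wrist_force: [0.6, -0.2, 0.3]
finger_gap: 1.001
```

Call:
carry_out(plan="0.036 -0.0065 0 0 0 0; 0.036 -0.0065 0 0 0 0; 0.036 -0.0065 0 0 0 0; 0.036 -0.0065 0 0 0 0; 0.036 -0.0065 0 0 0 0")

```text
t: 4.1
position: [0.494, 0.3938, 0.203]
ee_rot: [180.0, 0.1, 66.9]
wrist_force: [0.7, -0.2, -0.5]
finger_gap: 0.999
```

Call:
carry_out(plan="0.0225 0 0.02 0 0 0; 0 0 0.02 0 0 0; 0 0 0 0 0 0")

```text
t: 4.35
position: [0.5004, 0.413, 0.1584]
ee_rot: [-179.8, 0.4, 67.0]
wrist_force: [-0.9, -1.5, -0.9]
finger_gap: 1.003
```

```bash
cat >> h.py <<'E'
def rel(tgt,yaw=None):
    """tool-frame shift from present pose to tgt (world), tool pointing down; yaw: wanted tool yaw -> turn about tool z (rad)"""
    o=get_obs(); y=np.radians(o['ee_rot'][2]); d=np.array(tgt)-o['position']
    c,s=np.cos(y),np.sin(y); print('t',o['t'],'pos',o['position'].round(4),'rpy',o['ee_rot'].round(1),'j',o['joint_positions'].round(0))
    print('shift',np.round([c*d[0]+s*d[1],s*d[0]-c*d[1],-d[2]],4),'turn',None if yaw is None else round(-np.radians(yaw-o['ee_rot'][2]),3))
E
python3 - <<'E'
from h import *
c=cam('wrist'); save(c,'w3.png')
hsv=cv2.cvtColor(c['pixels'],cv2.COLOR_RGB2HSV); m=cv2.inRange(hsv,(15,70,90),(30,255,255)); m=cv2.morphologyEx(m,cv2.MORPH_OPEN,np.ones((3,3)))
k=max(cv2.findContours(m,0,1)[0],key=cv2.contourArea)
for z in(.017,.024):
    P=np.array([ray(c,*q[0],z)[:2] for q in k],np.float32); r=cv2.minAreaRect(P); print(z,cv2.boundingRect(k),np.round(r[0],4),np.round(r[1],4),r[2])
rel([.501,.417,.2])
E
```

```text
0.017 (245, 162, 76, 63) [0.4988 0.4074] [0.0591 0.0679] 67.12203979492188
0.024 (245, 162, 76, 63) [0.4996 0.4093] [0.0577 0.0663] 67.12203979492188
t 4.4 pos [0.5005 0.4127 0.1601] rpy [-179.8    0.4   67. ] j [36. 26. 81. -0. 74. 59.]
shift [ 0.0042 -0.0013 -0.0399] turn None
```

View pics/w3.png

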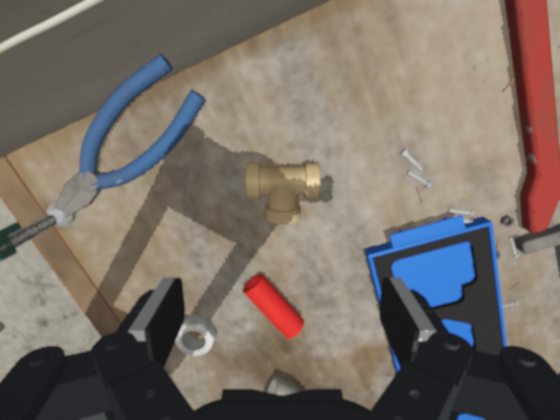

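Tee centred between the jaws and aligned. Descending and gripping over its end faces.

Call:
carry_out(plan="0.004 0.0005 0.035 0 0 0; 0 0 0.035 0 0 0; 0 0 0.035 0 0 0; 0 0 0.02 0 0 0; 0 0 0.01 0 0 0")

```text
t: 4.82
position: [0.5024, 0.4157, 0.0259]
ee_rot: [-179.9, 0.3, 66.9]
wrist_force: [-0.7, 0.2, -0.1]
finger_gap: 0.999
```

Call:
carry_out(plan="0 0 0 0 0 0; 0 0 0 0 0 0; 0 0 0 0 0 0; 0 0 0 0 0 0; 0 0 0 0 0 0", fingers=-1, force=60)

```text
t: 5.23
position: [0.5046, 0.4198, 0.03]
ee_rot: [179.9, -0.2, 67.0]
wrist_force: [0.6, -0.3, 0.4]
finger_gap: 0.301
```

Call:
carry_out(plan="0 0 0 0 0 0; 0 0 0 0 0 0; 0 0 0 0 0 0")

```text
t: 5.48
position: [0.5035, 0.4194, 0.0284]
ee_rot: [180.0, -0.0, 67.0]
wrist_force: [-0.2, -0.3, 0.1]
finger_gap: -0.003
```

The fingers shut fully with nothing between them. Looking.

Call:
carry_out(plan="0 0 -0.03 0 0 0; 0 0 -0.03 0 0 0; 0 0 -0.03 0 0 0; 0 0 -0.03 0 0 0; 0 0 0 0 0 0", fingers=1)

```text
t: 5.9
position: [0.507, 0.4219, 0.1551]
ee_rot: [179.6, -0.6, 67.0]
wrist_force: [0.8, 1.3, -0.4]
finger_gap: 0.712
```

Run:
```python
from h import *
c=cam('wrist'); save(c,'w4.png')
hsv=cv2.cvtColor(c['pixels'],cv2.COLOR_RGB2HSV); m=cv2.inRange(hsv,(15,70,90),(30,255,255)); m=cv2.morphologyEx(m,cv2.MORPH_OPEN,np.ones((3,3)))
k=max(cv2.findContours(m,0,1)[0],key=cv2.contourArea)
for z in(.017,):
    P=np.array([ray(c,*q[0],z)[:2] for q in k],np.float32); r=cv2.minAreaRect(P); print(z,cv2.boundingRect(k),np.round(r[0],4),np.round(r[1],4),r[2])
rel([.5025,.416,.2]); o=get_obs(); print(proj(c,o['position']),proj(c,o['position']-[0,0,.019]),o['finger_gap'],c['world_to_cam'])
for u,v in((182,282),(383,282)): 
  for z in (.13,.14,.15):print(z,ray(c,u,v,z))
```

```text
0.017 (241, 178, 75, 61) [0.4986 0.4075] [0.0579 0.0674] 67.03363800048828
t 5.95 pos [0.5058 0.421  0.1523] rpy [179.7  -0.4  67. ] j [36. 27. 81. -0. 72. 59.]
shift [-0.0059 -0.0011 -0.0477] turn None
(np.float64(279.5468985067296), np.float64(260.38268399806844)) (np.float64(279.5337825090772), np.float64(245.66150008227405)) 0.7924332772293716 [[ 0.9212663  -0.38888328  0.00618056 -0.30427625]
 [-0.37117863 -0.87435544  0.31261636  0.5348358 ]
 [-0.11616727 -0.290297   -0.94985937  0.50778161]
 [ 0.          0.          0.          1.        ]]
0.13 [0.44059694 0.42072285 0.13      ]
0.14 [0.4457963  0.42478659 0.14      ]
0.15 [0.45099566 0.42885033 0.15      ]
0.13 [0.55436237 0.37222105 0.13      ]
0.14 [0.55347813 0.37887843 0.14      ]
0.15 [0.55259388 0.3855358  0.15      ]
```

View pics/w4.png

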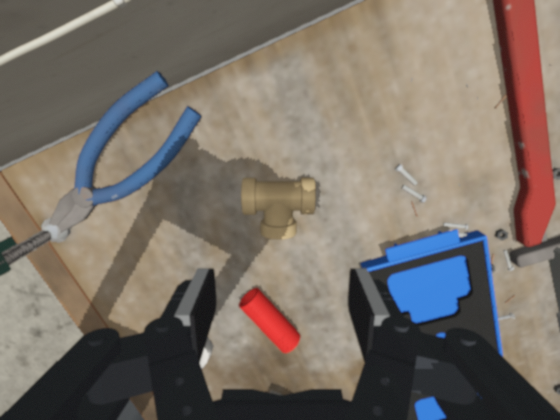

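Run:
```python
from h import *
c=cam('wrist'); o=get_obs(); p=o['position']; print(p,o['t'],o['finger_gap'])
print('under tcp on wrist',[np.round(proj(c,[p[0],p[1],z])) for z in(.14,.1,.06,.017)])
s=cam('side'); e=cam('scene'); print('side',proj(s,p),'scene',proj(e,p), 'tee', proj(s,[.4986,.4075,.017]))
def crop(c,u,v): 
    u=int(np.clip(u,50,510));v=int(np.clip(v,50,370)); return cv2.resize(c['pixels'][v-50:v+50,u-50:u+50,::-1],(400,400),interpolation=1)
u,v=proj(s,p);print('crop side org',u-50,v-50); a=crop(s,u,v); u2,v2=proj(e,p); b=crop(e,u2,v2); print('scene org',u2-50,v2-50)
cv2.imwrite('pics/gc.png',np.hstack([a,b]))
```

```text
[0.50426191 0.41990277 0.14985942] 6.0 0.8717559363308166
under tcp on wrist [array([279., 253.]), array([279., 227.]), array([279., 209.]), array([279., 194.])]
side (np.float64(272.2562722974975), np.float64(111.00776723388618)) scene (np.float64(111.30188831520022), np.float64(189.38138950037913)) tee (np.float64(270.8817244969617), np.float64(147.09937637753012))
crop side org 222.2562722974975 61.007767233886184
scene org 61.301888315200216 139.38138950037913
```

View pics/gc.png

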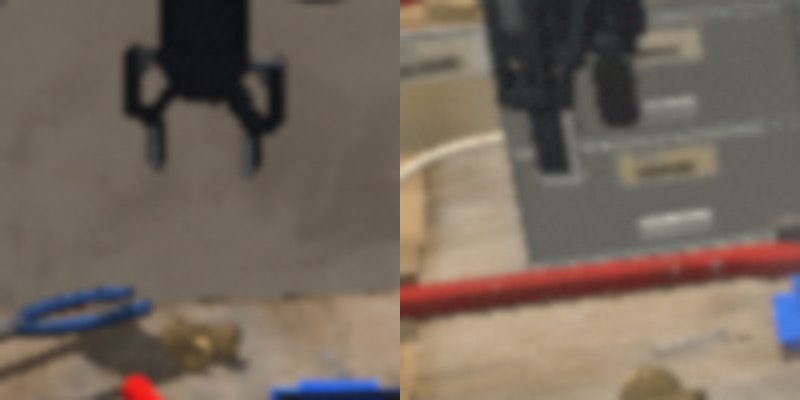

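Run:
```python
from h import *
s=cam('side'); e=cam('scene'); w=cam('wrist'); o=get_obs(); print(o['position'],o['finger_gap'])
P=lambda c:np.diag([1,1,1.])@np.array([[c['fx'],0,c['cx']],[0,c['fy'],c['cy']],[0,0,1]])@np.array(c['world_to_cam'])[:3]
X=cv2.triangulatePoints(P(s),P(e),np.array([[272.8],[103.5]]),np.array([[107.5],[176.4]])); print('tips',(X[:3]/X[3]).T)
# wrist: tips of the pads as seen near v=282 (open)
save(w,'w5.png'); print([ (z,proj(w,o['position']+[0,0,z])) for z in(-.02,0,.02,.03)])
for n,c in(('side',s),('scene',e)):
    u,v=proj(c,o['position']); u=int(u);v=int(v)-12; cv2.imwrite(f'pics/{n}c.png',cv2.resize(c['pixels'][v-30:v+30,max(0,u-30):u+30,::-1],(400,400),interpolation=2)); print(n,'org',u-30,v-30,'scale',400/60)
cv2.imwrite('pics/gc2.png',np.hstack([cv2.imread('pics/sidec.png'),cv2.imread('pics/scenec.png')]))
```

```text
[0.50235031 0.41834941 0.14602814] 1.0018263319232474
tips [[0.50660821 0.42260793 0.17739335]]
[(-0.02, (np.float64(281.2199445341007), np.float64(244.36410696167476))), (0, (np.float64(281.09780362435833), np.float64(260.46726687374155))), (0.02, (np.float64(280.9468190213613), np.float64(280.37320347966994))), (0.03, (np.float64(280.8571171333016), np.float64(292.19957558453984)))]
side org 241 70 scale 6.666666666666667
scene org 82 149 scale 6.666666666666667
```

View pics/gc2.png

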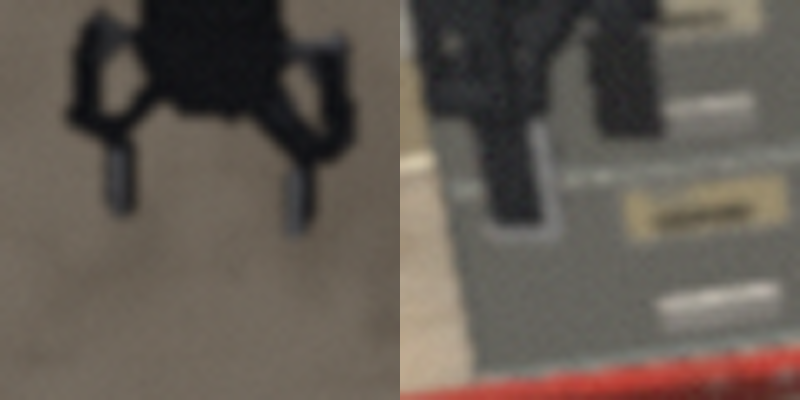

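The triangulated tips (open) are at z ≈ 0.177 with the reported TCP at 0.146. The fingers really stand about 30 mm higher than the reported pose implies, so they closed above the tee. I'll go down in small steps while watching the force.

Call:
carry_out(plan="-0.004 0 0.035 0 0 0; 0 0 0.035 0 0 0; 0 0 0.035 0 0 0; 0 0 0.02 0 0 0; 0 0 0 0 0 0")

```text
t: 6.67
position: [0.4974, 0.4122, 0.0163]
ee_rot: [-179.6, 0.6, 67.0]
wrist_force: [-0.5, 0.2, -0.9]
finger_gap: 1.001
```

Call:
carry_out(plan="0 0 0.003 0 0 0; 0 0 0.003 0 0 0; 0 0 0 0 0 0")

```text
t: 6.92
position: [0.5027, 0.4161, 0.0179]
ee_rot: [179.9, -0.1, 67.0]
wrist_force: [0.1, 0.3, 0.8]
finger_gap: 1.001
```

Call:
carry_out(plan="0 0 0.003 0 0 0; 0 0 0.003 0 0 0; 0 0 0 0 0 0")

```text
t: 7.17
position: [0.502, 0.4156, 0.0114]
ee_rot: [180.0, -0.0, 67.0]
wrist_force: [-1.2, -0.2, -0.2]
finger_gap: 1.0
```

Run:
```python
from h import *
s=cam('side'); e=cam('scene'); o=get_obs(); print(o['position'],o['finger_gap'],o['wrist_force'],o['joint_positions'])
for n,c,(u,v) in(('side',s,(271,145)),('scene',e,(118,238))):
    cv2.imwrite(f'pics/{n}c.png',cv2.resize(c['pixels'][v-40:v+40,u-40:u+40,::-1],(400,400),interpolation=2))
cv2.imwrite('pics/gc3.png',np.hstack([cv2.imread('pics/sidec.png'),cv2.imread('pics/scenec.png')]))
```

```text
[0.50193835 0.41552816 0.01136726] 0.9987966334390038 [-0.08934834 -1.01888266  0.63563357] [3.59060981e+01 3.45083715e+01 8.95897083e+01 5.56034563e-04
 5.58679192e+01 5.88786322e+01]
```

View pics/gc3.png

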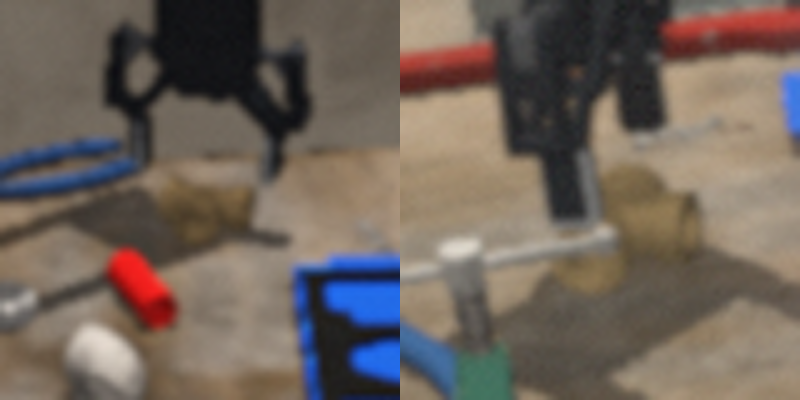

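Pictures so far: 11. The open tips are seen just above the tee's top, with no contact. Triangulating once more to fix the offset.

Run:
```python
from h import *
s=cam('side'); e=cam('scene'); o=get_obs()
P=lambda c:np.array([[c['fx'],0,c['cx']],[0,c['fy'],c['cy']],[0,0,1]])@np.array(c['world_to_cam'])[:3]
for a,b in(((259,138),(111,242.4)),((285,140.6),(126,224))):
    X=cv2.triangulatePoints(P(s),P(e),np.array(a,float)[:,None],np.array(b,float)[:,None]);print((X[:3]/X[3]).T)
    X=cv2.triangulatePoints(P(s),P(e),np.array(a,float)[:,None],np.array((237-b[0],466.4-b[1]),float)[:,None]);
print(o['position'],o['t'])
```

```text
[[0.4598338  0.43763097 0.04284068]]
[[0.54829615 0.40037023 0.04300598]]
[0.5019849  0.41554868 0.01129526] 7.3667
```

Call:
carry_out(plan="0 0 0.003 0 0 0; 0 0 0.003 0 0 0; 0 0 0 0 0 0")

```text
t: 7.62
position: [0.5014, 0.4151, 0.0042]
ee_rot: [-180.0, 0.1, 67.0]
wrist_force: [-0.1, -0.2, -0.2]
finger_gap: 0.998
```

Call:
carry_out(plan="0 0 0.003 0 0 0; 0 0 0.003 0 0 0; 0 0 0 0 0 0")

```text
t: 7.87
position: [0.5014, 0.4151, -0.0019]
ee_rot: [-180.0, 0.1, 67.0]
wrist_force: [0.2, 0.3, 0.4]
finger_gap: 1.003
```

Call:
carry_out(plan="0 0 0.003 0 0 0; 0 0 0 0 0 0")

```text
t: 8.03
position: [0.5016, 0.4152, -0.0047]
ee_rot: [-180.0, 0.0, 67.0]
wrist_force: [-0.9, -0.1, 0.0]
finger_gap: 1.001
```

Call:
carry_out(plan="-0.003 0 0.004 0 0 0; 0 0 0.004 0 0 0; 0 0 0 0 0 0")

```text
t: 8.28
position: [0.4999, 0.4119, -0.0131]
ee_rot: [-179.9, 0.1, 67.0]
wrist_force: [-1.0, -0.1, 0.4]
finger_gap: 1.001
```

Call:
carry_out(plan="0 0 0.003 0 0 0; 0 0 0.002 0 0 0; 0 0 0 0 0 0")

```text
t: 8.53
position: [0.5004, 0.4125, -0.0176]
ee_rot: [-180.0, 0.0, 67.0]
wrist_force: [-0.2, 1.0, -0.7]
finger_gap: 1.0
```

Call:
carry_out(plan="0 0 0 0 0 0; 0 0 0 0 0 0; 0 0 0 0 0 0; 0 0 0 0 0 0; 0 0 0 0 0 0", fingers=-1, force=60)

```text
t: 8.95
position: [0.5011, 0.413, -0.0166]
ee_rot: [180.0, -0.1, 67.0]
wrist_force: [1.0, -0.1, 2.5]
finger_gap: 0.738
```

Call:
carry_out(plan="0 0 0 0 0 0; 0 0 0 0 0 0; 0 0 0 0 0 0")

```text
t: 9.2
position: [0.5011, 0.4129, -0.0167]
ee_rot: [180.0, -0.1, 67.0]
wrist_force: [0.6, -0.6, 4.4]
finger_gap: 0.738
```

Gripped at 62.7 mm (the tee). Lifting, turning to the tray's yaw and moving over the T cut-out.

Call:
carry_out(plan="0 0 -0.015 0 0 0; 0 0 -0.02 0 0 -0.1; 0 0 -0.02 0 0 -0.1; 0 0 -0.015 0 0 -0.104; 0 0 0 0 0 0")

```text
t: 9.62
position: [0.5019, 0.4137, 0.0553]
ee_rot: [179.8, -0.2, 84.6]
wrist_force: [0.8, 0.1, -2.2]
finger_gap: 0.734
```

Call:
carry_out(plan="-0.026 0.023 0 0 0 0; -0.026 0.023 0 0 0 0; -0.026 0.023 0 0 0 0; -0.026 0.023 0 0 0 0; -0.026 0.023 0 0 0 0")

```text
t: 10.03
position: [0.6017, 0.2705, 0.0508]
ee_rot: [-179.8, 0.1, 84.3]
wrist_force: [0.3, -0.5, -2.4]
finger_gap: 0.739
```

Call:
carry_out(plan="0 0 0 0 0 0; 0 0 0 0 0 0; 0 0 0 0 0 0")

```text
t: 10.28
position: [0.6011, 0.2716, 0.0511]
ee_rot: [-179.8, 0.1, 84.3]
wrist_force: [-0.7, 0.6, -2.5]
finger_gap: 0.74
```

Run:
```python
from h import *
rel([.6061,.2692,-.0077],84.4); print(get_obs()['finger_gap'])
c=cam('wrist'); save(c,'w6.png'); 
print([np.round(proj(c,p)) for p in([.6055,.2632,.015],[.5976,.1826,.015])])
```

```text
t 10.2833 pos [0.6011 0.2716 0.0511] rpy [-1.798e+02  1.000e-01  8.430e+01] j [21. 33. 86.  0. 61. 26.]
shift [-0.0019  0.0052  0.0588] turn -0.002
0.7400129932221713
[array([290., 245.]), array([289., 350.])]
```

View pics/w6.png

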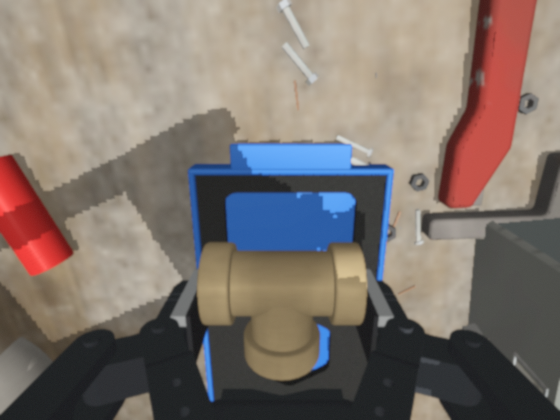

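The tee is level over the tray and needs about 5 mm to the right, which agrees with the computed shift (12 pictures). Lowering.

Call:
carry_out(plan="-0.002 0.005 0.01 0 0 0; 0 0 0.02 0 0 0; 0 0 0.015 0 0 0; 0 0 0 0 0 0")

```text
t: 10.67
position: [0.6038, 0.2696, 0.0038]
ee_rot: [-179.6, 0.2, 84.5]
wrist_force: [-0.4, -1.1, -3.2]
finger_gap: 0.739
```

Call:
carry_out(plan="0 0 0.004 0 0 0; 0 0 0.004 0 0 0; 0 0 0 0 0 0")

```text
t: 10.92
position: [0.6072, 0.2702, -0.0003]
ee_rot: [180.0, -0.0, 84.5]
wrist_force: [-0.1, -0.4, -2.5]
finger_gap: 0.74
```

Call:
carry_out(plan="0 0 0.003 0 0 0; 0 0 0.001 0 0 0; 0 0 0 0 0 0")

```text
t: 11.17
position: [0.6074, 0.2697, -0.0039]
ee_rot: [180.0, -0.0, 84.4]
wrist_force: [0.4, -0.9, -2.1]
finger_gap: 0.732
```

Call:
carry_out(plan="0 -0.001 0.002 0 0 0; 0 0 0 0 0 0")

```text
t: 11.33
position: [0.6061, 0.2697, -0.0061]
ee_rot: [-180.0, 0.0, 84.4]
wrist_force: [0.2, -0.5, -3.0]
finger_gap: 0.742
```

Call:
carry_out(plan="0 0 0.0015 0 0 0; 0 0 0 0 0 0")

```text
t: 11.5
position: [0.6065, 0.2698, -0.0076]
ee_rot: [180.0, -0.0, 84.4]
wrist_force: [0.2, 0.1, -2.5]
finger_gap: 0.738
```

Call:
carry_out(plan="0 0 0 0 0 0; 0 0 0 0 0 0; 0 0 0 0 0 0", fingers=1)

```text
t: 11.75
position: [0.6068, 0.2699, -0.0071]
ee_rot: [179.9, -0.0, 84.4]
wrist_force: [-0.3, 0.1, 0.6]
finger_gap: 0.997
```

Call:
carry_out(plan="0 0 -0.02 0 0 0; 0 0 -0.03 0 0 0; 0 0 -0.04 0 0 0; 0 0 -0.04 0 0 0; 0 0 -0.03 0 0 0")

```text
t: 12.17
position: [0.6074, 0.2702, 0.1561]
ee_rot: [179.8, -0.1, 84.4]
wrist_force: [0.9, -0.2, 0.4]
finger_gap: 1.0
```

Run:
```python
from h import *
c=cam('wrist'); save(c,'w7.png'); rel([.515,-.4265,.16],90)
```

```text
t 12.2167 pos [0.611  0.2715 0.1628] rpy [179.2  -0.4  84.4] j [20. 27. 79. -0. 73. 26.]
shift [-0.704  -0.028   0.0028] turn -0.097
```

View pics/w7.png

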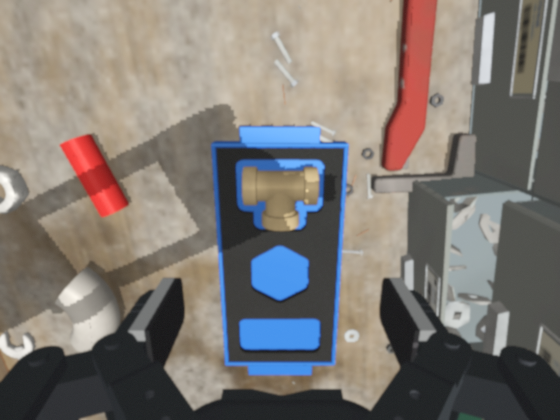

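Tee lies in its cut-out (picture 13). On to the union: turn to yaw 101 and cross over.

Call:
carry_out(plan="0 0 0 0 0 -0.1; 0 0 0 0 0 -0.1; 0 0 0 0 0 -0.09; -0.033 -0.0114 0 0 0 0; -0.033 -0.0114 0 0 0 0")

```text
t: 12.63
position: [0.5968, 0.2016, 0.1524]
ee_rot: [179.9, -0.0, 101.3]
wrist_force: [0.5, -0.7, -0.3]
finger_gap: 0.997
```

Call:
carry_out(plan="-0.033 -0.0114 0 0 0 0; -0.033 -0.0114 0 0 0 0; -0.033 -0.0114 0 0 0 0; -0.033 -0.0114 0 0 0 0; -0.033 -0.0114 0 0 0 0")

```text
t: 13.05
position: [0.5719, 0.0263, 0.1526]
ee_rot: [180.0, 0.0, 101.1]
wrist_force: [0.9, 0.3, -0.1]
finger_gap: 1.0
```

Call:
carry_out(plan="-0.033 -0.0114 0 0 0 0; -0.033 -0.0114 0 0 0 0; -0.033 -0.0114 0 0 0 0; -0.033 -0.0114 0 0 0 0; -0.033 -0.0114 0 0 0 0")

```text
t: 13.47
position: [0.5476, -0.1468, 0.1526]
ee_rot: [180.0, 0.0, 101.1]
wrist_force: [-0.4, -0.4, -0.5]
finger_gap: 0.998
```

Call:
carry_out(plan="-0.033 -0.0114 0 0 0 0; -0.033 -0.0114 0 0 0 0; -0.033 -0.0114 0 0 0 0; -0.033 -0.0114 0 0 0 0; -0.033 -0.0114 0 0 0 0")

```text
t: 13.88
position: [0.5232, -0.3197, 0.1526]
ee_rot: [180.0, 0.0, 101.0]
wrist_force: [0.6, -0.0, 0.8]
finger_gap: 1.003
```

Call:
carry_out(plan="-0.033 -0.0114 0 0 0 0; -0.033 -0.0114 0 0 0 0; 0 0 0 0 0 0; 0 0 0 0 0 0")

```text
t: 14.22
position: [0.5135, -0.3893, 0.1521]
ee_rot: [180.0, 0.0, 100.9]
wrist_force: [0.1, 1.2, -0.3]
finger_gap: 0.999
```

Run:
```python
from h import *
c=cam('wrist')
hsv=cv2.cvtColor(c['pixels'],cv2.COLOR_RGB2HSV); m=cv2.inRange(hsv,(15,70,60),(30,255,255)); m[330:]=0
m=cv2.morphologyEx(m,cv2.MORPH_OPEN,np.ones((3,3)))
u,v=proj(c,[.515,-.4265,.03]); print('expect px',u,v)
for k in cv2.findContours(m,0,1)[0]:
    if cv2.contourArea(k)<300: continue
    M=cv2.moments(k); print(cv2.boundingRect(k),M['m10']/M['m00'],M['m01']/M['m00'],cv2.contourArea(k))
    P=np.array([ray(c,*q[0],.034)[:2] for q in k],np.float32); r=cv2.minAreaRect(P); print(np.round(r[0],4),np.round(r[1],4),r[2])
    H=cv2.convexHull(P); A=cv2.approxPolyDP(H,.006,True)[:,0]; d=np.diff(np.r_[A,A[:1]],axis=0); print(np.round(np.c_[A,np.hypot(*d.T),np.degrees(np.arctan2(d[:,1],d[:,0]))],3))
rel([.515,-.4265,.16])
```

```text
expect px 275.3272295997527 234.5026666772008
(26, 292, 17, 38) 33.826650465775614 313.224787363305 411.5
[ 0.3036 -0.5469] [0.0137 0.0425] 0.5049623250961304
[[ 2.99000e-01 -5.26000e-01  4.30000e-02 -9.24120e+01]
 [ 2.98000e-01 -5.68000e-01  1.30000e-02  1.09570e+01]
 [ 3.10000e-01 -5.66000e-01  4.20000e-02  1.04848e+02]]
(181, 289, 50, 41) 211.60779330792036 313.3902301284766 1180.5
[ 0.4631 -0.5135] [0.0496 0.0446] 10.957294464111328
[[ 4.84000e-01 -4.92000e-01  1.70000e-02  1.79983e+02]
 [ 4.67000e-01 -4.92000e-01  5.40000e-02 -1.16858e+02]
 [ 4.43000e-01 -5.40000e-01  4.50000e-02  1.09570e+01]
 [ 4.87000e-01 -5.32000e-01  4.00000e-02  9.39330e+01]]
(146, 251, 28, 39) 156.07228138109068 269.8025169409487 516.5
[ 0.4177 -0.4811] [0.0238 0.0402] 1.8540433645248413
[[ 4.11000e-01 -4.61000e-01  4.10000e-02 -9.50860e+01]
 [ 4.08000e-01 -5.02000e-01  3.40000e-02  4.93630e+01]
 [ 4.29000e-01 -4.76000e-01  2.40000e-02  1.40938e+02]]
(335, 250, 54, 80) 360.3101663272233 292.9812457569586 1964.0
[ 0.603  -0.4662] [0.0407 0.0861] 8.463384628295898
[[ 6.17000e-01 -4.21000e-01  3.40000e-02 -1
[... 3310 characters left out ...]
2000e-01 -3.44000e-01  3.00000e-02  2.37870e+01]
 [ 6.69000e-01 -3.32000e-01  5.60000e-02  7.85440e+01]
 [ 6.80000e-01 -2.77000e-01  7.20000e-02  1.22992e+02]
 [ 6.41000e-01 -2.17000e-01  1.16000e-01 -1.69068e+02]]
(11, 0, 55, 194) 27.58268917284535 101.57511700057843 3169.5
[ 0.3154 -0.3547] [0.1473 0.0368] 89.94524383544922
[[ 3.08000e-01 -2.81000e-01  1.10000e-02 -1.69068e+02]
 [ 2.97000e-01 -2.83000e-01  1.45000e-01 -9.00930e+01]
 [ 2.97000e-01 -4.28000e-01  5.00000e-02  4.27610e+01]
 [ 3.34000e-01 -3.94000e-01  1.16000e-01  1.02611e+02]]
t 14.2667 pos [ 0.5136 -0.3874  0.1521] rpy [-1.80e+02 -1.00e-01  1.01e+02] j [-41.  26.  82.   0.  72. -52.]
shift [-0.0386 -0.006  -0.0079] turn None
```

The union is at (0.514,-0.426), yaw 12°. Aligning, descending and gripping.

Call:
carry_out(plan="-0.02 -0.003 0.02 0 0 0; -0.019 -0.003 0.03 0 0 0; 0 0 0.035 0 0 0; 0 0 0.035 0 0 0; 0 0 0.02 0 0 0")

```text
t: 14.68
position: [0.5142, -0.4231, 0.0088]
ee_rot: [-179.8, -0.3, 101.1]
wrist_force: [-1.2, 0.6, -0.7]
finger_gap: 0.998
```

Call:
carry_out(plan="0 0 0.012 0 0 0; 0 0 0.01 0 0 0; 0 0 0 0 0 0")

```text
t: 14.93
position: [0.5153, -0.4248, -0.0111]
ee_rot: [-179.9, -0.1, 101.1]
wrist_force: [0.2, -0.5, 0.0]
finger_gap: 1.003
```

Call:
carry_out(plan="0 0 0 0 0 0; 0 0 0 0 0 0; 0 0 0 0 0 0; 0 0 0 0 0 0; 0 0 0 0 0 0", fingers=-1)

```text
t: 15.35
position: [0.5166, -0.4276, -0.0076]
ee_rot: [179.9, 0.2, 101.1]
wrist_force: [-0.8, -0.3, 5.5]
finger_gap: 0.463
```

Call:
carry_out(plan="0 0 0 0 0 0; 0 0 0 0 0 0; 0 0 0 0 0 0")

```text
t: 15.6
position: [0.5165, -0.4276, -0.0076]
ee_rot: [179.9, 0.2, 101.1]
wrist_force: [-0.9, 0.8, 5.7]
finger_gap: 0.465
```

Call:
carry_out(plan="0 0 -0.015 0 0 0; 0 0 -0.025 0 0 0.1; 0 0 -0.025 0 0 0.1; 0 0 -0.025 0 0 0.09; 0.034 0.001 0 0 0 0")

```text
t: 16.02
position: [0.5235, -0.4019, 0.0867]
ee_rot: [179.3, 0.7, 84.0]
wrist_force: [2.6, -1.2, -0.3]
finger_gap: 0.467
```

Call:
carry_out(plan="0.034 0.001 0 0 0 0; 0.034 0.001 0 0 0 0; 0.034 0.001 0 0 0 0; 0.034 0.001 0 0 0 0; 0.034 0.001 0 0 0 0")

```text
t: 16.43
position: [0.541, -0.2226, 0.0806]
ee_rot: [180.0, -0.0, 84.4]
wrist_force: [0.3, 0.5, -1.8]
finger_gap: 0.47
```

Call:
carry_out(plan="0.034 0.001 0 0 0 0; 0.034 0.001 0 0 0 0; 0.034 0.001 0 0 0 0; 0.034 0.001 0 0 0 0; 0.034 0.001 0 0 0 0")

```text
t: 16.85
position: [0.5625, -0.0538, 0.0806]
ee_rot: [180.0, -0.0, 84.4]
wrist_force: [-0.0, -0.5, -1.1]
finger_gap: 0.468
```

Call:
carry_out(plan="0.034 0.001 0 0 0 0; 0.034 0.001 0 0 0 0; 0.034 0.001 0 0 0 0; 0.034 0.001 0 0 0 0; 0.034 0.001 0 0 0 0")

```text
t: 17.27
position: [0.5839, 0.115, 0.0806]
ee_rot: [-180.0, -0.0, 84.4]
wrist_force: [0.0, -0.2, -2.4]
finger_gap: 0.471
```

Call:
carry_out(plan="0.034 0.001 0 0 0 0; 0 0 0 0 0 0; 0 0 0 0 0 0; 0 0 0 0 0 0")

```text
t: 17.6
position: [0.5879, 0.1468, 0.0803]
ee_rot: [-180.0, 0.0, 84.5]
wrist_force: [0.5, -0.1, -1.9]
finger_gap: 0.469
```

Run:
```python
from h import *
rel([.597,.181,.0014],84.4)
```

```text
t 17.6 pos [0.5879 0.1468 0.0803] rpy [-180.     0.    84.5] j [10. 27. 92. -0. 61. 16.]
shift [0.0349 0.0057 0.0789] turn 0.002
```

Call:
carry_out(plan="0.035 0.006 0 0 0 0; 0 0 0.03 0 0 0; 0 0 0.03 0 0 0; 0 0 0.012 0 0 0; 0 0 0 0 0 0")

```text
t: 18.02
position: [0.5943, 0.179, 0.005]
ee_rot: [-179.5, 0.2, 84.3]
wrist_force: [-0.4, -0.0, -2.1]
finger_gap: 0.465
```

Call:
carry_out(plan="0 0 0.003 0 0 0; 0 0 0.002 0 0 0; 0 0 0 0 0 0")

```text
t: 18.27
position: [0.599, 0.1809, 0.0045]
ee_rot: [179.9, -0.0, 84.4]
wrist_force: [0.7, -1.3, -2.2]
finger_gap: 0.468
```

Call:
carry_out(plan="0 0 0.001 0 0 0; 0 0 0 0 0 0; 0 0 0 0 0 0")

```text
t: 18.52
position: [0.5984, 0.1814, 0.0032]
ee_rot: [179.9, -0.0, 84.4]
wrist_force: [0.0, -0.4, -2.7]
finger_gap: 0.474
```

Call:
carry_out(plan="0 0 0.002 0 0 0; 0 0 0 0 0 0")

```text
t: 18.68
position: [0.5985, 0.1816, 0.0014]
ee_rot: [179.9, -0.0, 84.4]
wrist_force: [-1.1, 0.0, 3.0]
finger_gap: 0.469
```

Call:
carry_out(plan="0 0 0 0 0 0; 0 0 0 0 0 0; 0 0 0 0 0 0; 0 0 0 0 0 0", fingers=1)

```text
t: 19.02
position: [0.5978, 0.1814, 0.0003]
ee_rot: [-180.0, 0.0, 84.4]
wrist_force: [-0.1, -0.0, -0.3]
finger_gap: 0.989
```

Call:
carry_out(plan="0 0 -0.02 0 0 0; 0 0 -0.03 0 0 0; 0 0 -0.04 0 0 0; 0 0 -0.04 0 0 0; 0 0 -0.02 0 0 0.113")

```text
t: 19.43
position: [0.6002, 0.1819, 0.1553]
ee_rot: [179.6, -0.2, 77.9]
wrist_force: [0.8, 0.2, 0.4]
finger_gap: 1.002
```

Call:
carry_out(plan="-0.035 0 0 0 0 0.113; -0.035 0 0 0 0 0.113; -0.035 0 0 0 0 0.113; -0.035 0 0 0 0 0.113; -0.035 0 0 0 0 0.113")

```text
t: 19.85
position: [0.5248, 0.0232, 0.1505]
ee_rot: [179.9, -0.0, 45.3]
wrist_force: [0.2, -1.1, 0.7]
finger_gap: 1.001
```

Call:
carry_out(plan="-0.035 0 0 0 0 0.113; -0.035 0 0 0 0 0.113; 0 0 0 0 0 0.113; 0 0 0 0 0 0.113; 0 0 0 0 0 0.113")

```text
t: 20.27
position: [0.4725, -0.023, 0.1506]
ee_rot: [180.0, -0.0, 12.8]
wrist_force: [-0.2, -0.8, -0.6]
finger_gap: 1.0
```

Call:
carry_out(plan="0 0 0 0 0 0.113; 0 0 0 0 0 0.113; 0 0 0 0 0 0; 0 0 0 0 0 0")

```text
t: 20.6
position: [0.4731, -0.0224, 0.1504]
ee_rot: [180.0, 0.0, 0.5]
wrist_force: [-0.2, 0.0, 0.6]
finger_gap: 1.001
```

Run:
```python
from h import *
c=cam('wrist'); save(c,'w8.png')
rel([.43,-.015,.13],0); print(proj(c,[.43,-.015,.0135]),proj(c,[.465,-.015,.0135]))
```

```text
t 20.65 pos [ 0.4732 -0.0223  0.1504] rpy [-180.     0.     0.5] j [ -8.  13. 103.  -0.  64.  82.]
shift [-0.0431 -0.0077  0.0204] turn 0.008
(np.float64(272.61908333906024), np.float64(235.118015691315)) (np.float64(272.64771375276604), np.float64(199.4582796787158))
```

Run:
```python
from h import *
c=cam('wrist')
hsv=cv2.cvtColor(c['pixels'],cv2.COLOR_RGB2HSV); m=cv2.inRange(hsv,(0,0,60),(180,45,255)); k=np.zeros_like(m);k[165:300,225:330]=1;m*=k
m=cv2.morphologyEx(m,cv2.MORPH_OPEN,np.ones((5,5)))
k=max(cv2.findContours(m,0,1)[0],key=cv2.contourArea); print(cv2.boundingRect(k),cv2.contourArea(k))
P=np.array([ray(c,*q[0],.0135)[:2] for q in k],np.float32); r=cv2.minAreaRect(P); print(np.round(r[0],4),np.round(r[1],4),r[2])
im=c['pixels'][150:310,200:360,::-1].copy(); b=im.copy(); cv2.drawContours(b,[k-[200,150]],0,(0,0,255),1)
cv2.imwrite('pics/nip.png',cv2.resize(np.hstack([im,b]),None,fx=2.4,fy=2.4))
```

```text
(225, 165, 67, 130) 5883.5
[ 0.4307 -0.0027] [0.0646 0.1324] 87.48834991455078
```

View pics/nip.png

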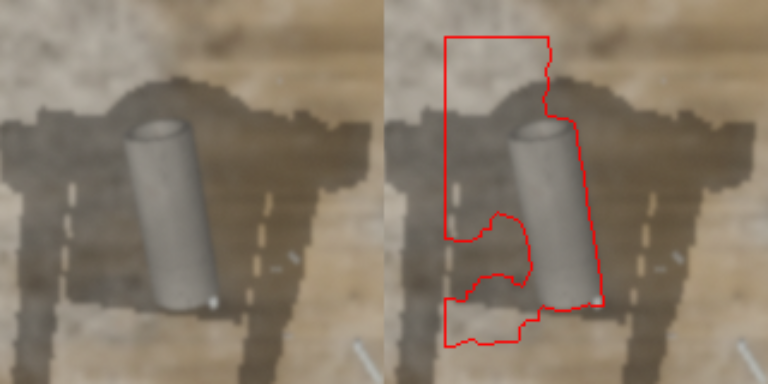

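Run:
```python
from h import *
c=cam('wrist')
f=lambda x,y:ray(c,200+x/2.4,150+y/2.4,.0135)[:2]
for q in((126,138),(190,128),(157,305),(216,298)): print(f(*q).round(4))
a=(f(126,138)+f(190,128))/2;b=(f(157,305)+f(216,298))/2;d=a-b
print(a,b,(a+b)/2,np.hypot(*d),np.degrees(np.arctan2(d[1],d[0])))
rel([*(a+b)/2,.15],np.degrees(np.arctan2(d[1],d[0])))
```

```text
[0.4572 0.0034]
[ 0.4614 -0.0209]
[ 0.3854 -0.0079]
[ 0.3888 -0.0319]
[ 0.45932363 -0.00871877] [ 0.38713352 -0.01991539] [ 0.42322858 -0.01431708] 0.07305325244170277 8.816280539784987
t 20.75 pos [ 0.4733 -0.0223  0.1504] rpy [-180.     0.     0.4] j [ -8.  13. 103.   0.  64.  82.]
shift [-0.05   -0.0084  0.0004] turn -0.147
```

The nipple is at (0.423,-0.014) with its axis at 9° (picture 14). Aligning, descending and gripping across it.

Call:
carry_out(plan="0 0 0.01 0 0 -0.075; 0 0 0.01 0 0 -0.073; -0.025 -0.008 0.02 0 0 0; -0.025 -0.008 0.02 0 0 0; 0 0 0.035 0 0 0")

```text
t: 21.17
position: [0.4168, -0.0133, 0.056]
ee_rot: [-180.0, 0.1, 8.9]
wrist_force: [0.1, 0.0, -1.1]
finger_gap: 1.001
```

Call:
carry_out(plan="0 0 0.035 0 0 0; 0 0 0.02 0 0 0; 0 0 0.01 0 0 0; 0 0 0.003 0 0 0; 0 0 0 0 0 0")

```text
t: 21.58
position: [0.421, -0.0141, -0.0133]
ee_rot: [-180.0, 0.1, 8.8]
wrist_force: [-0.2, -0.6, -0.9]
finger_gap: 0.997
```

Call:
carry_out(plan="0 0 0 0 0 0; 0 0 0 0 0 0; 0 0 0 0 0 0; 0 0 0 0 0 0; 0 0 0 0 0 0", fingers=-1)

```text
t: 22.0
position: [0.4219, -0.0142, -0.0119]
ee_rot: [180.0, -0.1, 8.8]
wrist_force: [-2.3, -0.9, 26.9]
finger_gap: 0.299
```

Call:
carry_out(plan="0 0 0 0 0 0; 0 0 0 0 0 0; 0 0 0 0 0 0")

```text
t: 22.25
position: [0.4219, -0.0142, -0.0117]
ee_rot: [180.0, -0.1, 8.8]
wrist_force: [-1.1, 0.5, 8.2]
finger_gap: 0.291
```

Gripped (24.7 mm, consistent with 27 at the gauge's offset). Carrying it to the oblong cut-out. I'll open only partly there because the union stands close by.

Call:
carry_out(plan="0 0 -0.015 0 0 0; 0 0 -0.025 0 0 0.085; 0 0 -0.025 0 0 0.085; 0 0 -0.02 0 0 0.082; 0.025 -0.023 0 0 0 0")

```text
t: 22.67
position: [0.4446, 0.0045, 0.0753]
ee_rot: [179.9, 0.1, -6.0]
wrist_force: [-0.4, -0.3, -1.5]
finger_gap: 0.286
```

Call:
carry_out(plan="0.025 -0.023 0 0 0 0; 0.025 -0.023 0 0 0 0; 0.025 -0.023 0 0 0 0; 0.025 -0.023 0 0 0 0; 0.025 -0.023 0 0 0 0")

```text
t: 23.08
position: [0.585, 0.1094, 0.0725]
ee_rot: [180.0, 0.0, -5.7]
wrist_force: [0.1, -0.1, -1.8]
finger_gap: 0.291
```

Call:
carry_out(plan="0 0 0 0 0 0; 0 0 0 0 0 0; 0 0 0 0 0 0")

```text
t: 23.33
position: [0.5829, 0.1082, 0.0718]
ee_rot: [180.0, 0.1, -5.6]
wrist_force: [-0.8, -1.1, -1.7]
finger_gap: 0.289
```

Run:
```python
from h import *
rel([.589,.110,-.0027],-5.6); print(get_obs()['finger_gap'])
```

```text
t 23.3333 pos [0.5829 0.1082 0.0718] rpy [ 1.8e+02  1.0e-01 -5.6e+00] j [  6.  27.  94.  -0.  59. 102.]
shift [ 0.0059 -0.0024  0.0745] turn -0.001
0.289109407416642
```

Call:
carry_out(plan="0.006 -0.002 0.02 0 0 0; 0 0 0.03 0 0 0; 0 0 0.015 0 0 0; 0 0 0 0 0 0; 0 0 0 0 0 0")

```text
t: 23.75
position: [0.5882, 0.1087, 0.0067]
ee_rot: [179.9, 0.2, -5.7]
wrist_force: [0.6, 0.2, -1.4]
finger_gap: 0.291
```

Call:
carry_out(plan="0 0 0.004 0 0 0; 0 0 0.002 0 0 0; 0 0 0 0 0 0")

```text
t: 24.0
position: [0.5909, 0.1095, 0.0022]
ee_rot: [-180.0, -0.1, -5.7]
wrist_force: [-0.7, -0.1, -0.9]
finger_gap: 0.294
```

Call:
carry_out(plan="0 0 0.002 0 0 0; 0 0 0 0 0 0; 0 0 0 0 0 0")

```text
t: 24.25
position: [0.5907, 0.1098, -0.0003]
ee_rot: [-180.0, -0.0, -5.7]
wrist_force: [-0.3, -0.8, -1.8]
finger_gap: 0.287
```

Call:
carry_out(plan="-0.001 0 0.002 0 0 0; 0 0 0 0 0 0; 0 0 0 0 0 0")

```text
t: 24.5
position: [0.5897, 0.1099, -0.0025]
ee_rot: [-180.0, -0.0, -5.7]
wrist_force: [-0.0, 0.0, -0.8]
finger_gap: 0.291
```

Call:
carry_out(plan="0 0 0 0 0 0; 0 0 0 0 0 0; 0 0 0 0 0 0; 0 0 0 0 0 0", fingers=0)

```text
t: 24.83
position: [0.5895, 0.1098, -0.0025]
ee_rot: [-180.0, -0.0, -5.7]
wrist_force: [0.3, 0.3, -0.1]
finger_gap: 0.499
```

Call:
carry_out(plan="0 0 -0.01 0 0 0; 0 0 -0.03 0 0 0; 0 0 -0.04 0 0 0; 0 0 -0.04 0 0 0; 0 0 -0.04 0 0 0")

```text
t: 25.25
position: [0.5889, 0.1097, 0.1596]
ee_rot: [180.0, 0.0, -5.7]
wrist_force: [1.1, -0.4, -0.7]
finger_gap: 0.503
```

Call:
carry_out(plan="-0.035 0 0 0 0 0; -0.035 0 0 0 0 0; -0.035 0 0 0 0 0; 0 0 0 0 0 0; 0 0 0 0 0 0", fingers=1)

```text
t: 25.67
position: [0.4825, 0.1202, 0.1583]
ee_rot: [180.0, 0.0, -5.6]
wrist_force: [0.7, 0.6, 1.0]
finger_gap: 0.999
```

Run:
```python
from h import *
import pickle
c=cam('wrist'); cv2.imwrite('pics/w9.png',cv2.resize(c['pixels'][:,:,::-1],None,fx=1.4,fy=1.4)); pickle.dump(c,open('w9.pkl','wb'))
rel([.406,.168,.13],0)
```

```text
t 25.7167 pos [0.485  0.1203 0.1585] rpy [-1.8e+02 -1.0e-01 -5.7e+00] j [  9.  14. 100.  -0.  66. 105.]
shift [-0.0833 -0.0397  0.0285] turn -0.099
```

View pics/w9.png

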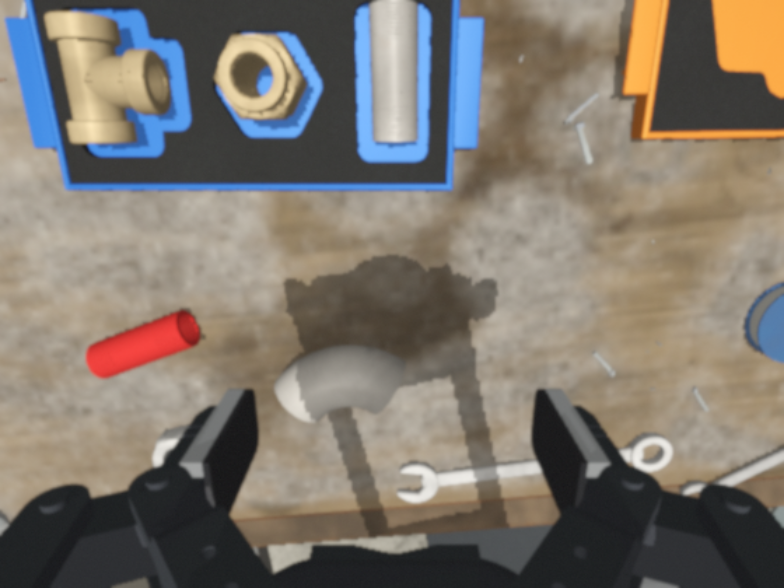

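The tee, union and nipple all lie in their blue cut-outs (picture 15). The elbow arches towards +x with its long leg to the left-rear, so its yaw is about 45°. Moving over its leg at tool yaw 135 for a close look.

Call:
carry_out(plan="-0.031 -0.018 0 0 0 0; -0.031 -0.018 0 0 0 0; -0.031 -0.018 0 0 0 0; 0 0 0 0 0 -0.122; 0 0 0 0 0 -0.122")

```text
t: 26.13
position: [0.3979, 0.1845, 0.1579]
ee_rot: [-180.0, -0.1, 8.8]
wrist_force: [-0.1, 0.7, -0.5]
finger_gap: 1.002
```

Call:
carry_out(plan="0 0 0 0 0 -0.122; 0 0 0 0 0 -0.122; 0 0 0 0 0 -0.122; 0 0 0 0 0 -0.122; 0 0 0 0 0 -0.122")

```text
t: 26.55
position: [0.4002, 0.1837, 0.1579]
ee_rot: [179.9, -0.1, 43.6]
wrist_force: [-0.2, 0.2, 0.6]
finger_gap: 0.998
```

Call:
carry_out(plan="0 0 0 0 0 -0.122; 0 0 0 0 0 -0.122; 0 0 0 0 0 -0.122; 0 0 0 0 0 -0.122; 0 0 0 0 0 -0.122")

```text
t: 26.97
position: [0.4002, 0.1836, 0.1579]
ee_rot: [179.9, -0.1, 78.5]
wrist_force: [0.7, 0.2, -0.2]
finger_gap: 0.999
```

Call:
carry_out(plan="0 0 0 0 0 -0.122; 0 0 0 0 0 -0.122; 0 0 0 0 0 -0.122; 0 0 0 0 0 -0.122; 0 0 0 0 0 -0.122")

```text
t: 27.38
position: [0.4002, 0.1836, 0.1579]
ee_rot: [179.9, 0.0, 113.5]
wrist_force: [0.0, -0.2, -0.7]
finger_gap: 0.999
```

Call:
carry_out(plan="0 0 0 0 0 -0.122; 0 0 0 0 0 -0.122; 0 0 0 0 0 -0.122; 0 0 0 0 0 0; 0 0 0 0 0 0")

```text
t: 27.8
position: [0.3995, 0.1835, 0.1577]
ee_rot: [179.9, 0.0, 133.9]
wrist_force: [0.5, -0.2, -1.0]
finger_gap: 1.001
```

Run:
```python
from h import *
import pickle
c=cam('wrist'); pickle.dump(c,open('w10.pkl','wb')); rel([.3965,.184,.15],135)
p=get_obs()['position']; print([np.round(proj(c,[p[0],p[1],z])) for z in(.0,.021,.042)], np.round(proj(c,[.405,.167,.021])))
```

```text
t 27.85 pos [0.3991 0.1834 0.1576] rpy [179.9   0.  133.9] j [ 19.  10. 106.  -0.  64. -25.]
shift [ 0.0023 -0.0015  0.0076] turn -0.019
[array([281., 184.]), array([281., 190.]), array([281., 197.])] [274. 207.]
```

Run:
```python
from h import *
import pickle
c=pickle.load(open('w10.pkl','rb'))
im=c['pixels'][110:290,180:390,::-1]; im=cv2.convertScaleAbs(im,alpha=1.5)
cv2.imwrite('pics/elb.png',cv2.resize(im,None,fx=3.3,fy=3.3,interpolation=cv2.INTER_CUBIC))
```

```text
(no output)
```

View pics/elb.png

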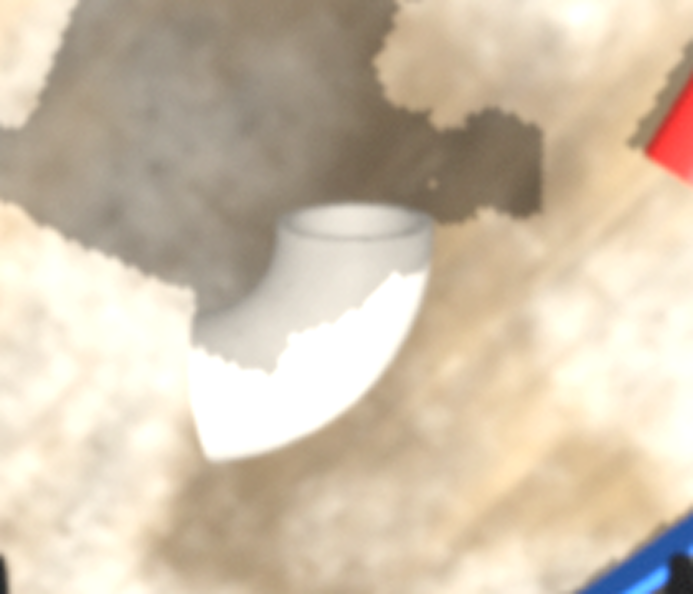

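Picture 16 (last): the top mouth's ellipse is centred at (355,222) in the crop and the other mouth's chord runs from (193,320) to (208,460). The stated outline of 59 x 83, with sides parallel only near y = 20, fits a 90° bend whose mouths are tilted 18° from the part's axes. I use the two mouth centres for the pose.

Run:
```python
from h import *
import pickle
c=pickle.load(open('w10.pkl','rb'))
f=lambda x,y,z=.021:ray(c,180+x/3.3,110+y/3.3,z)[:2]
m1=f(355,222);m2=f(200,390); d=m1-m2
yaw=np.degrees(np.arctan2(d[1],d[0])-np.arctan2(56.7,28.9)); print('mouths',m1.round(4),m2.round(4),'dist',np.hypot(*d),'yaw',yaw)
e1=f(433,228)-f(278,222); e2=f(193,320)-f(208,460); print('mouth1 width',np.hypot(*e1),'yaw from m1',np.degrees(np.arctan2(e1[1],e1[0]))-18,'mouth2 w',np.hypot(*e2),'yaw from m2',np.degrees(np.arctan2(e2[1],e2[0]))+72-180)
y=np.radians(yaw);R=np.array([[np.cos(y),-np.sin(y)],[np.sin(y),np.cos(y)]])
mid=(m1+m2)/2; ctr=mid-R@np.array([-.0082,.0056]); g=ctr+R@np.array([.006,.018]); print('centre',ctr,'grip',g)
rel([*g,-.01],yaw+90)
# orange tray cut-outs from earlier pictures
for n in('w1','w2','w9'):
    k=pickle.load(open(n+'.pkl','rb')); h=cv2.cvtColor(k['pixels'],cv2.COLOR_RGB2HSV); m=cv2.inRange(h,(6,150,100),(18,255,255))
    for q in cv2.findContours(m,cv2.RETR_CCOMP,1)[0]:
        if cv2.contourArea(q)>800: print(n,cv2.boundingRect(q))
```

```text
mouths [0.3949 0.1957] [0.3973 0.1306] dist 0.06517385856823692 yaw 29.11443170871843
mouth1 width 0.04171076461721976 yaw from m1 23.704559172720266 mouth2 w 0.04262366490025866 yaw from m2 29.480992201883197
centre [0.40595159 0.16221644] grip [0.40243549 0.18086147]
t 27.85 pos [0.3991 0.1834 0.1576] rpy [179.9   0.  133.9] j [ 19.  10. 106.  -0.  64. -25.]
shift [-0.0041  0.0006  0.1676] turn 0.258
w1 (105, 0, 81, 39)
w1 (62, 0, 223, 71)
w2 (532, 0, 28, 73)
w2 (485, 0, 75, 93)
w9 (508, 0, 52, 71)
w9 (445, 0, 115, 99)
```

The two estimates agree: yaw 28°, grip at (0.402,0.181), tool yaw 118.

Call:
carry_out(plan="0 0 0.02 0 0 0.093; 0 0 0.02 0 0 0.092; 0 0 0.02 0 0 0.092; -0.006 0.0015 0.02 0 0 0; 0 0 0.035 0 0 0")

```text
t: 28.27
position: [0.4059, 0.1794, 0.0435]
ee_rot: [179.6, 0.1, 118.1]
wrist_force: [1.1, 0.3, 0.3]
finger_gap: 1.001
```

Call:
carry_out(plan="0 0 0.025 0 0 0; 0 0 0.015 0 0 0; 0 0 0.01 0 0 0; 0 0 0.005 0 0 0; 0 0 0 0 0 0")

```text
t: 28.68
position: [0.4019, 0.1785, -0.0136]
ee_rot: [-179.9, -0.0, 118.1]
wrist_force: [-0.0, -0.0, 0.1]
finger_gap: 1.002
```

Call:
carry_out(plan="0 0 0 0 0 0; 0 0 0 0 0 0; 0 0 0 0 0 0; 0 0 0 0 0 0; 0 0 0 0 0 0", fingers=-1)

```text
t: 29.1
position: [0.4024, 0.179, -0.0114]
ee_rot: [179.9, -0.0, 118.2]
wrist_force: [-2.0, 1.0, 7.2]
finger_gap: 0.504
```

Call:
carry_out(plan="0 0 0 0 0 0; 0 0 0 0 0 0; 0 0 0 0 0 0")

```text
t: 29.35
position: [0.4024, 0.179, -0.0114]
ee_rot: [179.9, -0.0, 118.2]
wrist_force: [-1.5, 1.9, 6.4]
finger_gap: 0.51
```

Gripped at 43.4 mm, as expected for pads on the curved inner side. Lifting and going past the orange tray to measure it on the way.

Call:
carry_out(plan="0 0 -0.02 0 0 0; 0 0 -0.035 0 0 0; 0 0 -0.035 0 0 0.116; 0 0 -0.035 0 0 0.116; 0 0 -0.035 0 0 0.116")

```text
t: 29.77
position: [0.4013, 0.1784, 0.1494]
ee_rot: [180.0, -0.0, 98.0]
wrist_force: [1.4, 0.4, -2.1]
finger_gap: 0.488
```

Call:
carry_out(plan="0 0 0 0 0 0.116; 0 0 0 0 0 0.115; -0.031 0.0147 0 0 0 0; -0.031 0.0147 0 0 0 0; -0.031 0.0147 0 0 0 0")

```text
t: 30.18
position: [0.4378, 0.0816, 0.148]
ee_rot: [179.9, -0.0, 85.2]
wrist_force: [1.0, 0.5, -2.9]
finger_gap: 0.488
```

Call:
carry_out(plan="-0.031 0.0147 0 0 0 0; -0.031 0.0147 0 0 0 0; -0.031 0.0147 0 0 0 0; -0.031 0.0147 0 0 0 0; -0.031 0.0147 0 0 0 0")

```text
t: 30.6
position: [0.4978, -0.0802, 0.1478]
ee_rot: [180.0, -0.0, 85.0]
wrist_force: [1.4, 0.5, -3.0]
finger_gap: 0.486
```

Call:
carry_out(plan="-0.031 0.0147 0 0 0 0; -0.031 0.0147 0 0 0 0; -0.031 0.0147 0 0 0 0; -0.031 0.0147 0 0 0 0; -0.031 0.0147 0 0 0 0")

```text
t: 31.02
position: [0.5576, -0.2409, 0.1476]
ee_rot: [-180.0, -0.0, 85.0]
wrist_force: [0.5, -0.0, -2.6]
finger_gap: 0.481
```

Call:
carry_out(plan="-0.031 0.0147 0 0 0 0; -0.031 0.0147 0 0 0 0; 0 0 0 0 0 0; 0 0 0 0 0 0; 0 0 0 0 0 0")

```text
t: 31.43
position: [0.5808, -0.3031, 0.1469]
ee_rot: [-179.9, -0.1, 85.0]
wrist_force: [-0.1, 0.2, -2.9]
finger_gap: 0.486
```

Run:
```python
from h import *
import pickle
c=cam('wrist'); pickle.dump(c,open('w11.pkl','wb')); rel([.6,-.1,.1],85); print(get_obs()['finger_gap'])
h=cv2.cvtColor(c['pixels'],cv2.COLOR_RGB2HSV); m=cv2.inRange(h,(6,150,70),(18,255,255))
for q in cv2.findContours(m,cv2.RETR_LIST,1)[0]:
    if cv2.contourArea(q)<600: continue
    P=np.array([ray(c,*k[0],.009)[:2] for k in q],np.float32); r=cv2.minAreaRect(P);M=cv2.moments(P)
    print(cv2.boundingRect(q),cv2.contourArea(q),'rect',np.round(r[0],4),np.round(r[1],3),round(r[2],1),'cen',round(M['m10']/M['m00'],4),round(M['m01']/M['m00'],4))
```

```text
t 31.4833 pos [ 0.5807 -0.3024  0.147 ] rpy [-1.799e+02 -1.000e-01  8.510e+01] j [-31.  27.  81.   0.  72. -26.]
shift [0.2033 0.0019 0.047 ] turn 0.001
0.4849037897613975
(206, 0, 160, 182) 3305.5 rect [ 0.5905 -0.2245] [0.141 0.123] 85.1 cen 0.5883 -0.2594
```

Run:
```python
from h import *
import pickle
c=pickle.load(open('w11.pkl','rb')); h=cv2.cvtColor(c['pixels'],cv2.COLOR_RGB2HSV)
m=cv2.inRange(h,(4,120,30),(22,255,255))
n,l,st,ce=cv2.connectedComponentsWithStats(m)
for i in range(1,n):
    if st[i][4]>200: print(st[i],ce[i].round(),ray(c,*ce[i],.009).round(4))
print([np.round(proj(c,p)) for p in([.59,-.222,.009],[.6,-.12,.009])])
for v in range(20,240,25): print(v,[tuple(int(x) for x in h[v,u]) for u in range(200,400,40)])
s=cam('side'); hs=cv2.cvtColor(s['pixels'],cv2.COLOR_RGB2HSV); m=cv2.inRange(hs,(6,150,80),(18,255,255))
n,l,st,ce=cv2.connectedComponentsWithStats(m)
for i in range(1,n):
    if st[i][4]>80: print('side',st[i],ce[i].round(1),ray(s,*ce[i],.009).round(4))
```

```text
[ 205    0  161  183 4242] [285. 126.] [ 0.5885 -0.2468  0.009 ]
[253   0  46  19 606] [272.   7.] [ 0.5861 -0.158   0.009 ]
[ 245   51   80   84 5339] [285.  93.] [ 0.5904 -0.2204  0.009 ]
[array([284.,  95.]), array([287., -54.])]
20 [(18, 33, 155), (40, 14, 56), (20, 13, 59), (40, 13, 58), (15, 184, 216)]
45 [(19, 30, 159), (40, 13, 58), (60, 4, 58), (40, 13, 57), (17, 177, 245)]
70 [(16, 37, 152), (45, 17, 59), (20, 138, 250), (20, 26, 59), (15, 164, 236)]
95 [(19, 45, 169), (60, 4, 58), (20, 138, 251), (20, 137, 251), (13, 104, 187)]
120 [(17, 47, 108), (0, 0, 36), (20, 144, 251), (30, 9, 58), (18, 84, 140)]
145 [(18, 34, 98), (75, 15, 35), (30, 15, 35), (40, 13, 58), (17, 78, 141)]
170 [(16, 31, 90), (18, 31, 108), (14, 190, 191), (19, 152, 251), (18, 86, 136)]
195 [(18, 42, 91), (18, 53, 97), (18, 68, 102), (16, 85, 90), (18, 86, 140)]
220 [(17, 50, 81), (17, 72, 96), (18, 71, 112), (18, 81, 138), (18, 76, 141)]
side [307 209  57  61 711] [333.2 247.1] [ 0.587  -0.2021  0.009 ]
side [317 218  23  21 307] [328.4 228.7] [ 0.5934 -0.1148  0.009 ]
side [324 243  26  15 310] [336.5 250.2] [ 0.5925 -0.2167  0.009 ]
```

Run:
```python
from h import *
s=cam('side'); im=cv2.imread('pics/side0.png'); hs=cv2.cvtColor(im,cv2.COLOR_BGR2HSV); m=cv2.inRange(hs,(6,140,80),(18,255,255))
n,l,st,ce=cv2.connectedComponentsWithStats(m)
for i in range(1,n):
    if st[i][4]>150: print('side',(st[i][:4]/1.4).round(1),(ce[i]/1.4).round(1),ray(s,*(ce[i]/1.4),.009).round(4))
# expected elbow cut-out: sector about C=(-36.5,20), radii 16..74, angles -72-9..18+9 approx
t=np.radians(-4.9);R=np.array([[np.cos(t),-np.sin(t)],[np.sin(t),np.cos(t)]])
a=np.radians(np.linspace(-72,18,40)); C=np.array([-36.5,20])
pts=np.r_[[C+66*np.array([np.cos(x),np.sin(x)]) for x in a],[C+24*np.array([np.cos(x),np.sin(x)]) for x in a[::-1]]]
W=np.array([.5994,-.1158])+(R@(pts/1000).T).T
Q=np.array([proj(s,[*p,.009]) for p in W],np.float32); M=cv2.moments(Q); print('expected part outline bbox',Q.min(0),Q.max(0),'cen',M['m10']/M['m00'],M['m01']/M['m00'],ray(s,M['m10']/M['m00'],M['m01']/M['m00'],.009))
```

```text
side [ 0.  10.7 18.6  6.4] [ 8.2 13.3] [-0.9993  2.6806  0.009 ]
side [487.9 110.7  28.6  35.7] [500.2 129.3] [1.4181 0.4788 0.009 ]
side [512.1 128.6  16.4  19.3] [520.5 137.8] [1.457  0.3947 0.009 ]
side [307.1 208.6  57.1  61.4] [334.1 243.4] [ 0.5933 -0.1857  0.009 ]
side [317.1 217.9  27.1  21.4] [331.4 227.8] [ 0.6027 -0.1117  0.009 ]
side [323.6 243.6  26.4  15. ] [336.5 250.6] [ 0.5922 -0.2182  0.009 ]
side [544.3 251.4  15.7  37.9] [553.6 271.4] [ 1.121  -0.3733  0.009 ]
expected part outline bbox [320.41904 220.60777] [340.1078  237.65767] cen 331.24549060315667 228.834119023055 [ 0.60124199 -0.11655445  0.009     ]
```

The tray pose is confirmed by two views. Carrying the elbow to its cut-out and lowering it.

Call:
carry_out(plan="0.034 0.0013 0 0 0 0; 0.034 0.0013 0 0 0 0; 0.034 0.0013 0 0 0 0; 0.034 0.0013 0 0 0 0; 0.034 0.0013 0 0 0 0")

```text
t: 32.0
position: [0.6021, -0.1322, 0.1478]
ee_rot: [180.0, -0.0, 85.1]
wrist_force: [0.7, 0.8, -2.5]
finger_gap: 0.482
```

Call:
carry_out(plan="0.033 0.0012 0 0 0 0; 0 0 0.03 0 0 0; 0 0 0.03 0 0 0; 0 0 0 0 0 0; 0 0 0 0 0 0")

```text
t: 32.42
position: [0.6045, -0.1005, 0.0863]
ee_rot: [-179.7, -0.0, 85.2]
wrist_force: [0.4, -0.9, -1.6]
finger_gap: 0.483
```

Run:
```python
from h import *
rel([.6058,-.0996,-.0024],85.1)
```

```text
t 32.4167 pos [ 0.6045 -0.1005  0.0863] rpy [-179.7   -0.    85.2] j [-13.  27.  91.   0.  62.  -9.]
shift [0.001  0.0012 0.0887] turn 0.001
```

Call:
carry_out(plan="0.001 0.001 0.03 0 0 0; 0 0 0.03 0 0 0; 0 0 0.012 0 0 0; 0 0 0 0 0 0; 0 0 0 0 0 0")

```text
t: 32.83
position: [0.6087, -0.1016, 0.0166]
ee_rot: [179.9, 0.0, 85.0]
wrist_force: [1.1, -0.2, -2.3]
finger_gap: 0.482
```

Call:
carry_out(plan="0 0 0.004 0 0 0; 0 0 0.003 0 0 0; 0 0 0 0 0 0")

```text
t: 33.08
position: [0.6087, -0.1014, 0.0095]
ee_rot: [179.9, 0.0, 85.1]
wrist_force: [0.4, 0.5, -2.0]
finger_gap: 0.481
```

Call:
carry_out(plan="0 0 0.003 0 0 0; 0 0 0.001 0 0 0; 0 0 0 0 0 0")

```text
t: 33.33
position: [0.6078, -0.1011, 0.0044]
ee_rot: [-180.0, -0.0, 85.1]
wrist_force: [-0.4, -0.6, -2.2]
finger_gap: 0.485
```

Call:
carry_out(plan="0 0 0.002 0 0 0; 0 0 0.001 0 0 0; 0 0 0 0 0 0")

```text
t: 33.58
position: [0.6077, -0.1011, 0.0011]
ee_rot: [-180.0, -0.0, 85.1]
wrist_force: [0.4, -0.4, -1.8]
finger_gap: 0.485
```

Call:
carry_out(plan="0.001 -0.002 0.002 0 0 0; 0 0 0 0 0 0; 0 0 0 0 0 0")

```text
t: 33.83
position: [0.6056, -0.0998, -0.0008]
ee_rot: [-180.0, -0.0, 85.1]
wrist_force: [0.7, -0.0, -2.7]
finger_gap: 0.482
```

Call:
carry_out(plan="0 0 0.0015 0 0 0; 0 0 0 0 0 0; 0 0 0 0 0 0")

```text
t: 34.08
position: [0.6062, -0.1, -0.0019]
ee_rot: [180.0, -0.0, 85.1]
wrist_force: [-0.6, 0.0, -0.7]
finger_gap: 0.483
```

Call:
carry_out(plan="0 0 0 0 0 0; 0 0 0 0 0 0; 0 0 0 0 0 0; 0 0 0 0 0 0", fingers=1)

```text
t: 34.42
position: [0.6063, -0.1001, -0.0019]
ee_rot: [180.0, 0.0, 85.1]
wrist_force: [-0.0, 0.2, -0.6]
finger_gap: 1.0
```

Call:
carry_out(plan="0 0 -0.02 0 0 0; 0 0 -0.03 0 0 0; 0 0 -0.04 0 0 0; 0 0 -0.04 0 0 0; 0 0 -0.03 0 0 0")

```text
t: 34.83
position: [0.607, -0.1002, 0.1613]
ee_rot: [179.8, 0.0, 85.1]
wrist_force: [0.4, -1.2, -0.3]
finger_gap: 1.0
```

Elbow released. Now the reducer: position from w1 and the side picture.

Run:
```python
from h import *
import pickle
c=pickle.load(open('w1.pkl','rb')); p=ray(c,394/1.4,305/1.4,.06); print('reducer from w1 ring',p)
s=cam('side'); im=cv2.imread('pics/side0.png')
# side view silhouette centre: foot row and top row read off the first side picture
print('side foot', ray(s,347/1.4,384/1.4,.004),'side top', ray(s,347.5/1.4,358/1.4,.06))
rel([p[0],p[1],.15],85)
```

```text
reducer from w1 ring [ 0.35214525 -0.2792024   0.06      ]
side foot [ 0.34970195 -0.28085486  0.004     ] side top [ 0.35179142 -0.27796724  0.06      ]
t 34.8833 pos [ 0.6107 -0.1011  0.1674] rpy [1.792e+02 1.000e-01 8.510e+01] j [-13.  23.  85.  -0.  71.  -8.]
shift [-0.1997 -0.2423  0.0174] turn 0.001
```

Call:
carry_out(plan="-0.022 -0.0266 0 0 0 0; -0.022 -0.0266 0 0 0 0; -0.022 -0.0266 0 0 0 0; -0.022 -0.0266 0 0 0 0; -0.022 -0.0266 0 0 0 0", fingers=0.6)

```text
t: 35.3
position: [0.4626, -0.1986, 0.1578]
ee_rot: [180.0, 0.0, 85.1]
wrist_force: [0.3, -0.7, 0.2]
finger_gap: 0.801
```

Call:
carry_out(plan="-0.022 -0.0266 0 0 0 0; -0.022 -0.0266 0 0 0 0; -0.022 -0.0266 0 0 0 0; -0.022 -0.0266 0 0 0 0; 0 0 0 0 0 0")

```text
t: 35.72
position: [0.3456, -0.2788, 0.1577]
ee_rot: [-179.8, 0.1, 84.8]
wrist_force: [0.5, 0.4, 0.6]
finger_gap: 0.803
```

Call:
carry_out(plan="0 0 0 0 0 0; 0 0 0 0 0 0")

```text
t: 35.88
position: [0.3508, -0.2768, 0.158]
ee_rot: [179.9, -0.0, 85.0]
wrist_force: [0.9, -0.6, 0.5]
finger_gap: 0.797
```

Run:
```python
from h import *
c=cam('wrist'); rel([.352,-.2795,-.012],85.1); u,v=proj(c,[.352,-.2795,.06]); u0,v0=proj(c,[.369,-.2795,.06]); print(u,v,np.hypot(u-u0,v-v0))
g=cv2.cvtColor(c['pixels'],cv2.COLOR_RGB2GRAY); y0,x0=int(v)-60,int(u)-60
k=g[y0:y0+120,x0:x0+120]; C=cv2.HoughCircles(cv2.GaussianBlur(k,(3,3),0),cv2.HOUGH_GRADIENT,1,15,param1=80,param2=12,minRadius=17,maxRadius=28)
for q in (C[0][:5] if C is not None else []): print(q,ray(c,q[0]+x0,q[1]+y0,.06).round(4))
h=cv2.cvtColor(c['pixels'],cv2.COLOR_RGB2HSV); m=cv2.inRange(h,(0,120,60),(6,255,255))|cv2.inRange(h,(174,120,60),(180,255,255)); m[330:]=0
n,l,st,ce=cv2.connectedComponentsWithStats(m)
for i in range(1,n):
    if st[i][4]>300: print('red',st[i],ray(c,*ce[i],.03).round(3))
```

```text
t 35.9333 pos [ 0.3513 -0.2765  0.158 ] rpy [179.9  -0.   85.1] j [-44.  10. 105.   0.  64. -39.]
shift [-0.0029  0.001   0.17  ] turn -0.0
283.0592593200122 206.4972780838431 21.454160639812994
[58.5 58.5 17.9] [ 0.3509 -0.2777  0.06  ]
red [ 350  149   66   63 2717] [ 0.438 -0.273  0.03 ]
```

Call:
carry_out(plan="-0.004 0.0005 0.03 0 0 0; 0 0 0.03 0 0 0; 0 0 0.035 0 0 0; 0 0 0.035 0 0 0; 0 0 0.025 0 0 0")

```text
t: 36.35
position: [0.3515, -0.2792, 0.0007]
ee_rot: [-180.0, -0.1, 85.2]
wrist_force: [-0.2, 0.4, 0.7]
finger_gap: 0.798
```

Call:
carry_out(plan="0 0 0.01 0 0 0; 0 0 0.0065 0 0 0; 0 0 0 0 0 0")

```text
t: 36.6
position: [0.3511, -0.2795, -0.015]
ee_rot: [-179.9, -0.1, 85.2]
wrist_force: [-0.8, -0.4, -0.0]
finger_gap: 0.799
```

Call:
carry_out(plan="0 0 0 0 0 0; 0 0 0 0 0 0; 0 0 0 0 0 0; 0 0 0 0 0 0; 0 0 0 0 0 0", fingers=-1)

```text
t: 37.02
position: [0.3517, -0.2812, -0.0124]
ee_rot: [179.9, 0.1, 85.1]
wrist_force: [1.6, 2.7, 7.9]
finger_gap: 0.53
```

Call:
carry_out(plan="0 0 0 0 0 0; 0 0 0 0 0 0; 0 0 0 0 0 0")

```text
t: 37.27
position: [0.3517, -0.2812, -0.0124]
ee_rot: [179.9, 0.1, 85.0]
wrist_force: [1.1, 2.0, 6.6]
finger_gap: 0.529
```

Call:
carry_out(plan="0 0 -0.01 0 0 0; 0 0 -0.02 0 0 0; 0 0 -0.035 0 0 0; 0 0 -0.04 0 0 0; 0 0 0 0 0 0")

```text
t: 37.68
position: [0.3542, -0.2843, 0.0976]
ee_rot: [179.4, 0.5, 85.1]
wrist_force: [1.1, -2.1, -1.7]
finger_gap: 0.53
```

Call:
carry_out(plan="0.011 0.033 0 0 0 0; 0.011 0.033 0 0 0 0; 0.011 0.033 0 0 0 0; 0.011 0.033 0 0 0 0; 0.011 0.033 0 0 0 0")

```text
t: 38.1
position: [0.5209, -0.2397, 0.0914]
ee_rot: [180.0, 0.0, 85.1]
wrist_force: [0.0, -0.6, -1.8]
finger_gap: 0.528
```

Call:
carry_out(plan="0.011 0.033 0 0 0 0; 0.011 0.033 0 0 0 0; 0 0 0 0 0 0; 0 0 0 0 0 0; 0 0 0 0 0 0")

```text
t: 38.52
position: [0.5862, -0.2234, 0.0905]
ee_rot: [-179.9, -0.0, 85.1]
wrist_force: [-1.7, 0.0, -3.4]
finger_gap: 0.532
```

Run:
```python
from h import *
rel([.590,-.223,-.0034],85.1)
```

```text
t 38.5167 pos [ 0.5862 -0.2234  0.0905] rpy [-179.9   -0.    85.1] j [-25.  28.  89.  -0.  64. -20.]
shift [0.0007 0.0037 0.0939] turn 0.0
```

Call:
carry_out(plan="0.001 0.0035 0.03 0 0 0; 0 0 0.03 0 0 0; 0 0 0.018 0 0 0; 0 0 0 0 0 0; 0 0 0 0 0 0")

```text
t: 38.93
position: [0.5884, -0.2231, 0.0125]
ee_rot: [-179.8, -0.1, 85.0]
wrist_force: [0.0, 0.2, -1.4]
finger_gap: 0.53
```

Call:
carry_out(plan="0 0 0.004 0 0 0; 0 0 0.003 0 0 0; 0 0 0 0 0 0")

```text
t: 39.18
position: [0.5914, -0.2236, 0.0074]
ee_rot: [179.9, 0.0, 85.1]
wrist_force: [-0.6, -0.5, -2.1]
finger_gap: 0.533
```

Call:
carry_out(plan="0 0 0.003 0 0 0; 0 0 0.002 0 0 0; 0 0 0 0 0 0")

```text
t: 39.43
position: [0.5909, -0.2231, 0.0014]
ee_rot: [-180.0, -0.0, 85.1]
wrist_force: [-1.4, -0.9, -1.7]
finger_gap: 0.533
```

Call:
carry_out(plan="0 0 0.002 0 0 0; 0 0 0 0 0 0; 0 0 0 0 0 0")

```text
t: 39.68
position: [0.5909, -0.2231, -0.0008]
ee_rot: [-180.0, -0.0, 85.1]
wrist_force: [0.5, -0.7, -2.8]
finger_gap: 0.533
```

Call:
carry_out(plan="0 0 0.0015 0 0 0; 0 0 0 0 0 0; 0 0 0 0 0 0")

```text
t: 39.93
position: [0.5909, -0.2231, -0.0022]
ee_rot: [-180.0, -0.0, 85.1]
wrist_force: [0.5, -0.6, -1.9]
finger_gap: 0.531
```

Call:
carry_out(plan="0 0 0.001 0 0 0; 0 0 0 0 0 0; 0 0 0 0 0 0")

```text
t: 40.18
position: [0.5909, -0.2231, -0.0032]
ee_rot: [-180.0, -0.0, 85.1]
wrist_force: [0.1, -0.0, -1.3]
finger_gap: 0.53
```

Call:
carry_out(plan="0 0 0 0 0 0; 0 0 0 0 0 0; 0 0 0 0 0 0; 0 0 0 0 0 0", fingers=1)

```text
t: 40.52
position: [0.5912, -0.2233, -0.0028]
ee_rot: [180.0, 0.0, 85.1]
wrist_force: [0.1, 0.1, 0.0]
finger_gap: 1.001
```

Call:
carry_out(plan="0 0 -0.02 0 0 0; 0 0 -0.03 0 0 0; 0 0 -0.04 0 0 0; 0 0 -0.04 0 0 0; 0 0 -0.03 0 0 0")

```text
t: 40.93
position: [0.5919, -0.2236, 0.1604]
ee_rot: [179.8, 0.1, 85.1]
wrist_force: [0.7, -0.5, 1.2]
finger_gap: 1.002
```

Call:
carry_out(plan="0 -0.03 -0.02 0 0 0; 0 -0.03 -0.02 0 0 0; 0 -0.03 -0.02 0 0 0; 0 -0.03 -0.02 0 0 0; 0 -0.03 -0.02 0 0 0")

```text
t: 41.35
position: [0.4399, -0.2098, 0.2579]
ee_rot: [180.0, 0.0, 85.1]
wrist_force: [0.1, -0.1, 0.1]
finger_gap: 0.999
```

Call:
carry_out(plan="0 0 0 0 0 0; 0 0 0 0 0 0; 0 0 0 0 0 0")

```text
t: 41.6
position: [0.442, -0.2104, 0.2572]
ee_rot: [179.9, 0.0, 85.1]
wrist_force: [0.5, 0.5, -0.2]
finger_gap: 1.001
```

Run:
```python
from h import *
import pickle
c=cam('wrist'); s=cam('side'); e=cam('scene'); [save(x,n,1.4) for x,n in((c,'end_w.png'),(s,'end_s.png'),(e,'end_e.png'))]
pickle.dump((c,s,e),open('end.pkl','wb')); rel([.5,-.2,.25])
print('px wrist',[np.round(proj(c,p)) for p in([.5904,-.2204,.009],[.5994,-.1158,.009])])
```

```text
t 41.75 pos [ 0.4421 -0.2102  0.2558] rpy [-179.9   -0.    85.1] j [-30.   9.  92.   0.  79. -25.]
shift [0.0151 0.0568 0.0058] turn None
px wrist [array([405., 163.]), array([416.,  69.])]
```

The viewer's limit is reached, so the final check is numeric: how much orange floor shows around each part, by sector.

Run:
```python
from h import *
import pickle
c,s,e=pickle.load(open('end.pkl','rb'))
M=np.array(c['world_to_cam']); o=-M[:3,:3].T@M[:3,3]; print('cam',o.round(3))
def orange(k): return cv2.inRange(cv2.cvtColor(k['pixels'],cv2.COLOR_RGB2HSV),(4,110,60),(24,255,255))
m=orange(c)
def at(x,y,z):
    u,v=proj(c,[x,y,z]); return m[int(round(v)),int(round(u))]>0 if 0<=v<420 and 0<=u<560 else None
print('reducer: orange reach along radius (mm) per angle')
for a in range(0,360,45):
    t=np.radians(a); print(a,''.join('.#'[int(bool(at(.5904+r*np.cos(t)/1000,-.2204+r*np.sin(t)/1000,.009)))] for r in range(0,44,2)))
# elbow map in tray frame, grid 4 mm
t=np.radians(-4.9); print('elbow cut-out map (rows: tray y from +50 to -50 about its centre, cols x -50..50)')
for Y in range(52,-56,-5): print('%4d '%Y+''.join({True:'#',False:'.',None:'?'}[at(.5994+(X*np.cos(t)-Y*np.sin(t))/1000,-.1158+(X*np.sin(t)+Y*np.cos(t))/1000,.009)] for X in range(-50,52,3)))
g=cv2.cvtColor(c['pixels'],cv2.COLOR_RGB2GRAY)
u,v=[int(q) for q in proj(c,[.5904,-.2204,.069])]; k=g[v-40:v+40,u-40:u+40]
C=cv2.HoughCircles(k,cv2.HOUGH_GRADIENT,1,10,param1=80,param2=10,minRadius=11,maxRadius=22)
print('reducer top circle',[(q.round(1),ray(c,q[0]+u-40,q[1]+v-40,.069).round(4)) for q in C[0][:3]] if C is not None else None)
```

```text
cam [ 0.449 -0.128  0.418]
reducer: orange reach along radius (mm) per angle
0 ......................
45 .............####.....
90 ............####......
135 ...........#####......
180 ...........#####......
225 ............######....
270 .............#####....
315 ........####..........
elbow cut-out map (rows: tray y from +50 to -50 about its centre, cols x -50..50)
  52 ..................................
  47 ....................#########.....
  42 ...............#########..........
  37 ..........##########..............
  32 ..........######..................
  27 .........#####....................
  22 ..........####....................
  17 .........#####....................
  12 .........######...................
   7 ......#########...................
   2 .....#########....................
  -3 .....########.....................
  -8 .....######.......................
 -13 .....#####........................
 -18 ......####........................
 -23 .......####.......................
 -28 ........####......................
 -33 ........#####.....................
 -38 .........#####....................
 -43 ..........#######.................
 -48 ..........#######.................
 -53 ..................................
reducer top circle [(array([42.5, 41.5, 14.2], dtype=float32), array([ 0.5925, -0.2218,  0.069 ])), (array([25.5, 24.5, 21.4], dtype=float32), array([ 0.5742, -0.2024,  0.069 ])), (array([15.5, 35.5, 20.3], dtype=float32), array([ 0.5643, -0.213 ,  0.069 ]))]
```

Both weld parts show coloured floor all round on every side I can see. Handing in.

```bash
python3 -c "
from station import *
o=get_obs(); print(o['t'],o['wrist_force']); print(sign_off())"
```

```text
41.75 [ 1.45305169  0.56810223 -0.34598623]
the job is handed in; nothing more can be done
None
```

I handed in both kits at 41.75 s. The brass tee, brass union and grey nipple are in the blue tray, and the grey elbow and grey reducer are in the orange tray. The arm never made a grip or approach on the lock nut, the tape roll or the look-alikes.

**Blue tray:** a wrist picture taken after the nipple went in shows all three parts inside their own cut-outs, with the union upright.

**Orange tray:** I had used up the 16 pictures, so I checked this one by numbers only, with no viewed picture.
- Coloured floor shows round the reducer's foot on the five or six sides of the eight checked that the camera can see. Its top circle is about 2.5 mm from the cut-out's centre, which fits it standing upright.
- Coloured floor shows along the visible sides of the elbow's cut-out (left, both ends).
- The sides facing away from the camera could not be checked in either case. That the elbow lies flat is inferred from the lowering height, not seen.

**What disagreed:**
- **Tool length:** the fingertips sit about 30 mm higher than the reported tool position implies. My first grip on the tee therefore closed on nothing; the tee did not move, and I corrected every later height for this.
- **Finger-opening reading:** it read 1.3 to 3 mm under the known part sizes.
- **Elbow in the grip:** the opening dropped by about 2 mm as the elbow was lifted, so it may have shifted slightly there.

The highest wrist force I saw was 27 N, while gripping the nipple.

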